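# Load the vacuum bonding seats and dial in the suction

## Robot

A 6-joint arm with a two-finger parallel gripper is mounted at the origin on the work surface. World frame = base frame: x ahead of the robot, y to its left, z up, the work surface at z = 0. Lengths are in m, angles in rad, forces in N, time in s.
With the tool pointing down it reaches from about 0.35 to 0.775 m from the base axis. Payload 7.3 kg.
Tool frame: the origin (TCP) lies at the very end of the fingers, on their centre line; the grasp point (between the pads) lies 19 mm behind it (robot.pinch_z is the distance from the TCP to the grasp point, in m); z points along the fingers, y is the line along which they close (so a half turn about z gives the same grasp; the last joint's range is limited). The gripper opens to 92 mm and grips with 3 to 60 N. Pads are 19 mm wide; open, the fingers measure 130 mm over their backs; the gripper's body (75 mm by 190 mm) begins 47 mm behind the grasp point.
Start: joints at [0.987, 0.342, 1.524, -0, 1.275, -0.146], TCP at [0.223, 0.476, 0.227] pointing down, gripper open.
Joint ranges: [-2.53, 2.53], [-0.77, 2.02], [0.04, 2.7], [-1, 4.14], [0.28, 2.66], [-3.11, 3.11]. Speed limits (rad/s): [2.57, 2.57, 3.14, 3.14, 3.14, 3.14].

## Interface

Orientations are given as [roll, pitch, yaw] about the fixed x, y, z axes, in that order (R = Rz(yaw) Ry(pitch) Rx(roll)).
In Python, from cell import robot gives the robot as it stands.
- The arm moves only by the tool move_arm, never from a script. Its argument "motion" is a list of rows, each a list of 6 numbers: the shift along the tool's x, y, z in units of 0.1 m (1.0 is 0.1 m), then the turn, a rotation vector about the tool's x, y, z in units of pi rad (1.0 is pi rad). In form: [[dx, dy, dz, rx, ry, rz], ...]. A call has 1 to 12 rows; each row is the pose to reach, as a shift and turn from the pose commanded when the call began, along the tool's axes at that moment, turning the shorter way round; what a row does not reach only later rows make up. A row lasts 1/8 s, in which the tool goes at most 62.5 mm and 10.7 degrees, less where a joint would pass 70% of its speed; a pose out of reach is approached as far as the arm can. A call with a number of a shift or a turn outside -1 to 1 is refused whole. A call with a gripper value outside its range is refused whole. "fingers" is the opening, from -1 (shut) to 1 (fully open), set as the call begins (left out, the last holds). The fingers move at their own pace and stop on an object; "newtons" is the grip in N (left out, the last holds). Time passes only in rows, so rows that repeat a pose let the fingers close. It gives the time, the measured TCP pose, the force, the opening and the grip force at its end, in the units of the state.
- robot.observe(): the state, without advancing time (a new reading comes with each control period).
- robot.read_camera(name): name is "scene" or "top" or "wrist"; returns a dict with "image" (480x640x3 uint8, red, green, blue), "range_z" (480x640 float32, m along the optical axis (not along the pixel's ray), 0 where there is no reading), "vfov" (degrees; the focal length in pixels is half the picture's height over the tangent of half this angle, whatever the lens; pixels are square), "cx", "cy" (the principal point, pixels), "extrinsics" (4x4, takes a point from camera to world coordinates); the wrist camera has in their place "hand_eye" (4x4, takes a point from camera to tool coordinates, whose origin is the TCP and whose axes are the flange's). Camera axes: x right, y up, looking along -z (the intrinsics and any distortion apply to the point x, -y, -z); pixel columns grow to the right and rows downward; lengths in m; the calibration is good to about 2 mm. A picture is of the moment at which its call begins: read the wrist's pose just before it.
- robot.hand_in(): hands the job in; it is judged then, once.
The state is a dict: "time": time; "qpos": joint angles; "qvel": joint speeds; "joint_efforts": joint torques, N m; "tool_pos": TCP position; "tool_rot": TCP orientation; "contact_force": force on the tool from outside, world axes, zero at the start; "torque": the same for the moment, N m; "opening": finger opening in m; "grip_force": force on a finger pad.
Only numpy, scipy, OpenCV 4.12 (cv2) and the standard library are available. Lean on these libraries where they do the work, as an engineer would, in place of code of your own. Each camera call takes 0.05 s, during which the arm holds its last target. There are 200 camera calls.

## Task

First turn the brass regulator sleeve to 0, with the seats still as you find them. Then move the finished soundbox into the wooden tray and lay every loose nickel back shell on the vacuum seat of its own diameter, flat and with the rims flush all round; only when all are on, turn the sleeve to 5, leaving the other things on the slab where they are.

Things in the scene. Friction and masses are not known exactly. Their poses are not given: they have to be found in the camera images.
- sleeve (a joint): Angle of the regulator sleeve, rad, clockwise seen from above positive: value k of the scale is at 0.4*k, values 0 to 6 (0 to 2.4 rad), end stops just beyond. A sprung ball clicks it into the nearest value when it is let go; about 0.2 N m turns it over a click. It may be turned in several grasps.
- sleeve_grip (a point): Point on the upright axis of the sleeve at the height to grip, 20 mm under its top. The sleeve is a knurled brass cylinder, 44 mm in diameter, 46 high, top 84 mm above the slab. A white line on its top and a white lug at its foot point to the set value on the scale plate.
- regulator: Grey block 124 mm square, 30 high, fixed; origin under its centre. On it a black round scale plate (118 dia, top at 34 mm) round the sleeve: each value has a white tick and, running outward from it, as many white dots as its number; 0 has a plain white bar, and the numbers rise clockwise from above.
- tray: Open wooden tray, fixed, 140 x 140 mm outside, walls 6 thick and 25 high, floor 6 thick; origin under its centre, x and y along its sides.
- soundbox_center (a point): Centre of the round body of the finished nickel soundbox, 12.5 mm above its underside: body 56 mm in diameter, 25 high, brass band 58 dia round its middle (looks only), with a neck 16 dia and 14 high on top; 0.16 kg. It starts upright on the 60 mm seat. z is its upright axis.
- seat60_top (a point): Centre of the top of the fixed aluminium vacuum seat 60 mm in diameter, 14 mm high, dark rubber pad on top; z up.
- shell60_center (a point): Centre of the nickel back shell 60 mm in diameter, a solid disc 20 mm thick; this point is half-way up, z along its axis. Starts lying flat on the slab; may be absent (None from the start).
- seat51_top (a point): Centre of the top of the fixed aluminium vacuum seat 51 mm in diameter, 14 mm high, dark rubber pad on top; z up.
- shell51_center (a point): Centre of the nickel back shell 51 mm in diameter, a solid disc 20 mm thick; this point is half-way up, z along its axis. Starts lying flat on the slab; may be absent (None from the start).
- seat42_top (a point): Centre of the top of the fixed aluminium vacuum seat 42 mm in diameter, 14 mm high, dark rubber pad on top; z up.
- shell42_center (a point): Centre of the nickel back shell 42 mm in diameter, a solid disc 20 mm thick; this point is half-way up, z along its axis. Starts lying flat on the slab; may be absent (None from the start).
- seat33_top (a point): Centre of the top of the fixed aluminium vacuum seat 33 mm in diameter, 14 mm high, dark rubber pad on top; z up.
- shell33_center (a point): Centre of the nickel back shell 33 mm in diameter, a solid disc 20 mm thick; this point is half-way up, z along its axis. Starts lying flat on the slab; may be absent (None from the start).
- copper_shell: Bystander (sizes in mm): copper reproducer shell, flared, 60 dia x 34 high; origin at its underside. Leave alone.
- spindle: Bystander (sizes in mm): brass turntable spindle lying flat, 12 x 70 x 14, long along its y; origin at its underside. Leave alone.
- bracket: Bystander (sizes in mm): black iron L-bracket, 30 x 90 with a 55 high leg, long along its y; origin at its underside. Leave alone.
- bone_handle: Bystander (sizes in mm): bone handle with a brass ferrule, 18 x 88 x 16, long along its y; origin at its underside. Leave alone.
- screw_jar: Bystander (sizes in mm): amber glass jar with a steel lid, 52 dia x 55 high; origin at its underside. Leave alone.
- oil_stone: Bystander (sizes in mm): grey oil stone, 40 x 70 x 18, long along its y; origin at its underside. Leave alone.
- brush: Bystander (sizes in mm): small brush, lying flat, 150 long along its x, 42 wide; origin at its underside. Leave alone.
Things that resemble listed ones, but are neither listed nor needed, are in the scene too. What is shaped like the part that bears shell51_center but blue or orange is not meant.

How it is judged:
By the outcome, as a careful person would: the job done as asked, in the order asked, and still so for the second after the job is handed in, with the robot touching nothing.
Of shell60, shell51, shell42, shell33 only 3 to 4 are there at a start; the rules pass over those that are not, and their reading is None.
At some moment in a run one of shell60, shell51, shell42, shell33 may be knocked a few centimetres aside while the robot is not near it.
Once in a run the grip may slacken for a moment while it holds something.
It also fails if it takes over 210 s, if anything falls off the work surface, if the arm or the gripper's body presses on something with over 40 N, if the wrist force passes 120 N, or if a joint passes its speed limit or range.

## Working session

There is one attempt and no reset: what is moved stays moved. The work goes in short steps, Python scripts to look and compute and a tool call to move; the robot and the scene stay as the last step left them, time stands still between calls to the robot, and variables do not carry over. Pictures are saved under pics/ and viewed, at most 16 in all, crops included, and the job is handed in when it is done.

Besides the shell and the picture viewer there is one more tool, called after "Request:" by a JSON object that holds its "method" and its "body", one argument or row to a line. move_arm: Moves the arm, as the interface text tells. Shifts and turns lie within -1 to 1; 1 stands for 0.1 m of shift or pi rad of turn. Its arguments: {"type":"object","properties":{"motion":{"type":"array"},"fingers":{"type":"number"},"newtons":{"type":"number"}},"required":["motion"]}

```bash
ls; mkdir -p pics; cat > h.py <<'E'
import numpy as np, cv2
from cell import robot
from scipy.spatial.transform import Rotation as R
def cam(name):
    o=robot.observe(); c=robot.read_camera(name)
    if 'extrinsics' in c: T=np.array(c['extrinsics'])
    else:
        W=np.eye(4); W[:3,:3]=R.from_euler('xyz',o['tool_rot']).as_matrix(); W[:3,3]=o['tool_pos']; T=W@np.array(c['hand_eye'])
    return c,T
def cloud(c,T):
    d=c['range_z']; h,w=d.shape; f=h/2/np.tan(np.radians(c['vfov'])/2)
    v,u=np.mgrid[0:h,0:w]
    P=np.stack([(u-c['cx'])/f*d,-(v-c['cy'])/f*d,-d],-1)
    Pw=P@T[:3,:3].T+T[:3,3]; Pw[d==0]=np.nan
    return Pw
def save(name,img,scale=1):
    cv2.imwrite('pics/'+name,cv2.resize(img[:,:,::-1],None,fx=scale,fy=scale,interpolation=cv2.INTER_CUBIC))
E
python3 - <<'E'
from h import *
print(robot.observe())
for n in ['scene','top']:
    c,T=cam(n); save(n+'0.png',c['image']); np.savez(n+'0.npz',P=cloud(c,T),im=c['image']); print(n,{k:v for k,v in c.items() if k not in('image','range_z')})
E
```

```text
pics
{'time': 0.0, 'qpos': array([ 9.86999777e-01,  3.42715081e-01,  1.52503894e+00,  6.85335901e-07,
        1.27541499e+00, -1.46011001e-01]), 'qvel': array([-0.00081749,  0.00012605, -0.00055196,  0.00080739,  0.00021787,
        0.00094351]), 'joint_efforts': array([ 1.62822944e-03, -4.31243563e+01, -2.44223714e+01,  7.19022285e-02,
        5.58769866e-02, -1.33258973e-04]), 'tool_pos': array([0.22231505, 0.47513901, 0.22604129]), 'tool_rot': array([-3.14003316e+00, -2.29996974e-04,  2.70380673e+00]), 'contact_force': array([-0.03185245, -0.55407184, -0.13534313]), 'torque': array([-0.04972324,  0.04262004,  0.03690219]), 'grip_force': 0.0, 'opening': 0.09200080999514305}
scene {'vfov': 48.37863695942552, 'cx': 314.19434868927596, 'cy': 239.0370676641674, 'extrinsics': array([[ 0.75293063, -0.54798174,  0.3644331 ,  0.91205565],
       [ 0.6580177 ,  0.63561832, -0.40373513, -0.39125228],
       [-0.01040088,  0.54378798,  0.83915818,  0.88808588],
       [ 0.        ,  0.        ,  0.        ,  1.        ]])}
top {'vfov': 48.92147695427531, 'cx': 324.15465291828974, 'cy': 242.64306994188854, 'extrinsics': array([[ 7.05122424e-02,  9.72228955e-01, -2.23156631e-01,
         3.29041539e-01],
       [-9.97510502e-01,  6.85218337e-02, -1.66600092e-02,
        -6.07812754e-03],
       [-9.06241762e-04,  2.23775817e-01,  9.74640222e-01,
         1.04538450e+00],
       [ 0.00000000e+00,  0.00000000e+00,  0.00000000e+00,
         1.00000000e+00]])}
```

View pics/top0.png

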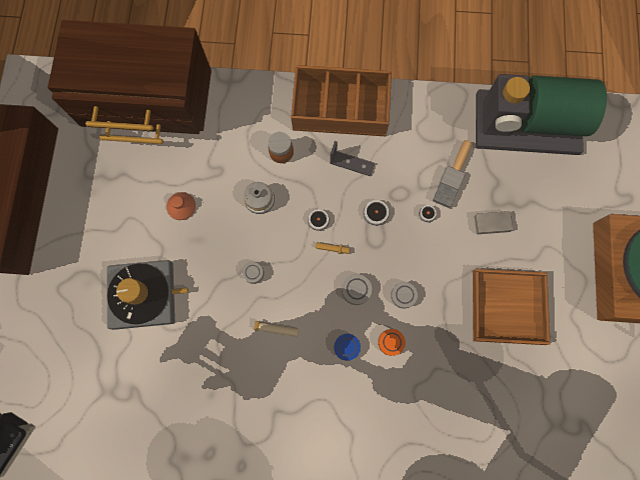

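View pics/scene0.png

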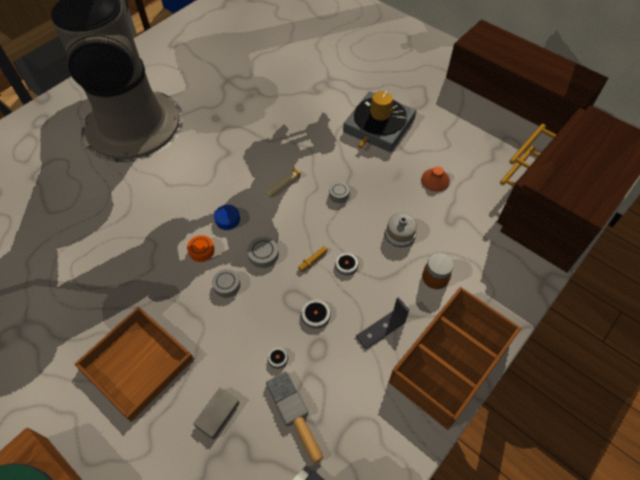

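Top view: the sleeve is at about (130,290), the soundbox at (259,197) on the 60 seat. Seats are at (376,212), (318,219) and (428,212). Nickel discs are at (357,290), (404,295) and (252,271), and the tray is at (511,306). Lookalikes are the blue disc (347,347), the orange disc (391,342), the copper shell (181,206) and the compartment box (341,100).

```bash
python3 - <<'E'
from h import *
d=np.load('top0.npz');P=d['P'];im=d['im']
g=P[400,500];print('slab',P[400,300],P[230,200],P[250,600])
z=P[...,2]
def comp(name,u,v,zlo,zhi,r=30):
    m=np.zeros(z.shape,np.uint8);s=(slice(v-r,v+r),slice(u-r,u+r)); m[s]=((z[s]>zlo)&(z[s]<zhi))
    n,l,st,ce=cv2.connectedComponentsWithStats(m)
    i=1+np.argmax(st[1:,4]); pts=P[l==i]
    (cx,cy),rr=cv2.minEnclosingCircle(pts[:,:2].astype(np.float32))
    print(name,st[i,4],'med z %.4f'%np.median(pts[:,2]),'circ %.4f %.4f d=%.1f'%(cx,cy,2000*rr),'median',np.median(pts[:,:2],0).round(4),'eqd %.1f'%0)
for n,u,v in [('sA',357,290),('sB',404,295),('sC',252,271)]: comp(n,u,v,.015,.03)
for n,u,v in [('seat376',376,212),('seat318',318,219),('seat428',428,212)]: comp(n,u,v,.009,.025,22)
comp('sbox',259,197,.028,.047);comp('neck',259,190,.047,.07)
comp('sleeve',130,290,.07,.1)
comp('reg',140,295,.025,.037,50)
comp('tray',511,306,.017,.035,60)
for n,u,v in [('copper',181,206),('jar',280,147),('bracket',350,157),('spindle',331,247),('bone',275,327),('blue',347,347),('orange',391,342),('stone',494,222),('pipe',180,291)]:print(n,P[v,u].round(3))
i=im[225:345,80:230];j=im[250:320,330:430];save('reg0.png',i,5)
E
```

```text
slab [ 0.25856637  0.03607113 -0.00235184] [5.76913899e-01 2.66789140e-01 3.89760570e-04] [ 0.58518797 -0.53178001  0.02872855]
sA 706 med z 0.0194 circ 0.4768 -0.0585 d=60.2 median [ 0.4761 -0.0585] eqd 0.0
sB 525 med z 0.0196 circ 0.4721 -0.1525 d=51.3 median [ 0.4719 -0.1525] eqd 0.0
sC 342 med z 0.0191 circ 0.4953 0.1482 d=41.8 median [0.495  0.1483] eqd 0.0
seat376 464 med z 0.0133 circ 0.6380 -0.0900 d=52.4 median [ 0.6376 -0.0897] eqd 0.0
seat318 323 med z 0.0130 circ 0.6141 0.0275 d=43.4 median [0.6142 0.0268] eqd 0.0
seat428 211 med z 0.0162 circ 0.6761 -0.2247 d=41.3 median [ 0.6765 -0.2236] eqd 0.0
sbox 554 med z 0.0372 circ 0.6494 0.1510 d=57.3 median [0.6464 0.1501] eqd 0.0
neck 49 med z 0.0516 circ 0.6496 0.1515 d=16.3 median [0.6492 0.1511] eqd 0.0
sleeve 499 med z 0.0823 circ 0.4365 0.3628 d=46.3 median [0.4362 0.3612] eqd 0.0
reg 3322 med z 0.0315 circ 0.4358 0.3622 d=170.8 median [0.4294 0.3534] eqd 0.0
tray 1039 med z 0.0237 circ 0.4641 -0.3600 d=196.1 median [ 0.4628 -0.364 ] eqd 0.0
copper [0.617 0.304 0.029]
jar [0.746 0.113 0.055]
bracket [ 0.756 -0.029  0.003]
spindle [ 0.558 -0.003  0.01 ]
bone [0.392 0.095 0.012]
blue [ 0.363 -0.046  0.023]
orange [ 0.378 -0.13   0.02 ]
stone [ 0.631 -0.327  0.017]
pipe [0.447 0.285 0.023]
```

View pics/reg0.png

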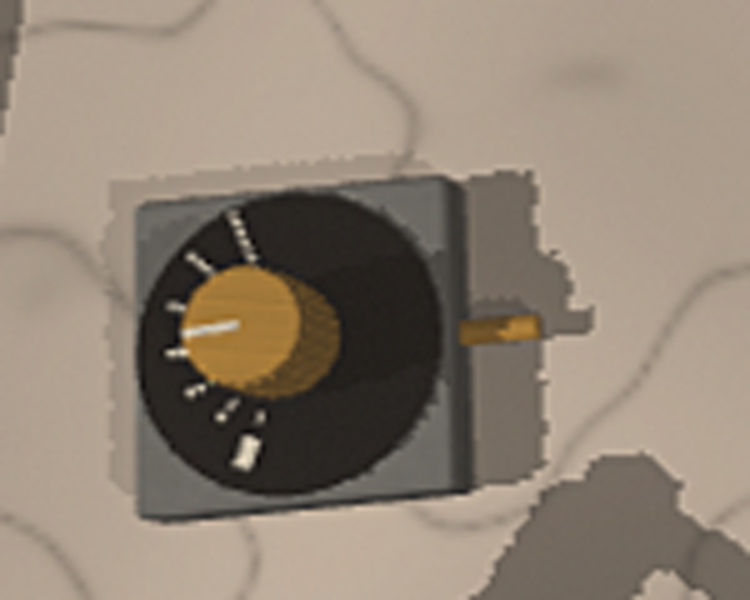

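The line on the sleeve lies between about 2 and 3, so I'll look from closer with the wrist camera. I also need clearance heights and a motion helper.

```bash
cat >> h.py <<'E'
def go(x,y,z,yaw=None):
    """print shift (0.1 m) and turn (pi) in tool axes to reach the pose"""
    o=robot.observe(); Rt=R.from_euler('xyz',o['tool_rot'])
    s=Rt.inv().apply(np.array([x,y,z])-o['tool_pos'])/.1
    yaw=o['tool_rot'][2] if yaw is None else yaw
    r=(Rt.inv()*R.from_euler('xyz',[np.pi,0,yaw])).as_rotvec()/np.pi
    print('shift',s.round(3),'turn',r.round(3),'| at',np.round(o['tool_pos'],4),np.round(o['tool_rot'],3),'t',round(o['time'],2))
E
python3 - <<'E'
from h import *
c=robot.read_camera('wrist');print(np.array(c['hand_eye']).round(3),c['vfov'])
P=np.load('top0.npz')['P']
for n,x,y in[('sleeve',.4365,.3628),('sbox',.65,.151)]:
    r=np.hypot(P[...,0]-x,P[...,1]-y);m=(P[...,2]>.07)&(r>.03)&(r<.18);print(n,m.sum(),r[m].min() if m.any() else None)
    if m.any(): print(P[m][np.argmin(r[m])])
go(.4365,.30,.25,np.pi/2)
E
```

```text
[[-0.     0.969  0.246  0.065]
 [ 1.     0.     0.     0.001]
 [ 0.     0.246 -0.969 -0.159]
 [ 0.     0.     0.     1.   ]] 65.54312571994303
sleeve 0 None
sbox 0 None
shift [-2.682 -0.68  -0.238] turn [-0.     0.     0.361] | at [0.2224 0.4752 0.2262] [-3.14  -0.     2.704] t 0.15
```

Request:
{"method": "move_arm", "body": {
  "motion": [
    [0,0,-0.24,0,0,0.06],
    [0,0,-0.24,0,0,0.12],
    [0,0,-0.24,0,0,0.18],
    [0,0,-0.24,0,0,0.24],
    [0,0,-0.24,0,0,0.3],
    [0,0,-0.24,0,0,0.361],
    [0,0,-0.24,0,0,0.361],
    [0,0,-0.24,0,0,0.361]
  ],
  "fingers": 1,
  "newtons": 30
}}

```text
time: 1.15
tool_pos: [0.2225, 0.4754, 0.2506]
tool_rot: [-3.141, 0.0, 1.573]
contact_force: [0.1, -0.3, -0.0]
opening: 0.0919
grip_force: 0.0
```

Request:
{"method": "move_arm", "body": {
  "motion": [
    [-0.28,0.5,0,0,0,0],
    [-0.56,1.0,0,0,0,0],
    [-0.56,1.0,0,0,0,0]
  ]
}}

```text
time: 1.52
tool_pos: [0.3254, 0.4176, 0.2505]
tool_rot: [3.141, 0.0, 1.567]
contact_force: [0.0, 0.3, -0.7]
opening: 0.0919
grip_force: 0.0
```

Request:
{"method": "move_arm", "body": {
  "motion": [
    [-0.28,0.5,0,0,0,0],
    [-0.56,1.0,0,0,0,0],
    [-0.56,1.0,0,0,0,0],
    [-0.56,1.0,0,0,0,0],
    [-0.56,1.0,0,0,0,0]
  ]
}}

```text
time: 2.15
tool_pos: [0.421, 0.3643, 0.2509]
tool_rot: [-3.141, -0.0, 1.572]
contact_force: [-0.1, 0.3, -0.6]
opening: 0.0917
grip_force: 0.0
```

```bash
python3 - <<'E'
from h import *
c,T=cam('wrist'); P=cloud(c,T); np.savez('w1.npz',P=P,im=c['image']); 
z=P[...,2]; m=(z>.07)&(z<.1)&(np.hypot(P[...,0]-.4365,P[...,1]-.3628)<.06)
(x,y),r=cv2.minEnclosingCircle(P[m][:,:2].astype(np.float32)); print(x,y,2*r,np.median(z[m]),np.median(P[m],0))
# rectify at plate height: sample orthographic image
f=240/np.tan(np.radians(c['vfov'])/2); X,Y=np.meshgrid(np.linspace(.5,.37,520)*0+0,range(2)) if 0 else (None,None)
def ortho(h,n=600,s=.13):
    gx=x+s/2-np.arange(n)[:,None]*s/n+np.zeros((1,n)); gy=y+s/2-np.arange(n)[None]*s/n+np.zeros((n,1))
    q=(np.stack([gx,gy,np.full_like(gx,h)],-1)-T[:3,3])@T[:3,:3]
    u=q[...,0]/-q[...,2]*f+c['cx'];v=-q[...,1]/-q[...,2]*f+c['cy']
    return cv2.remap(c['image'],u.astype(np.float32),v.astype(np.float32),1)
a=ortho(.034);b=ortho(.084)
yy,xx=np.mgrid[0:600,0:600]; k=np.hypot(xx-300,yy-300)<100; a[k]=b[k]
save('o1.png',a); go(x,y,.045)
E
```

```text
0.4364745616912842 0.36625224351882935 0.046519409865140915 0.08507719223246274 [0.43599388 0.36771382 0.08507719]
shift [0.019 0.154 2.059] turn [-0. -0.  0.] | at [0.4211 0.3643 0.2509] [-3.141 -0.     1.572] t 2.2
```

View pics/o1.png

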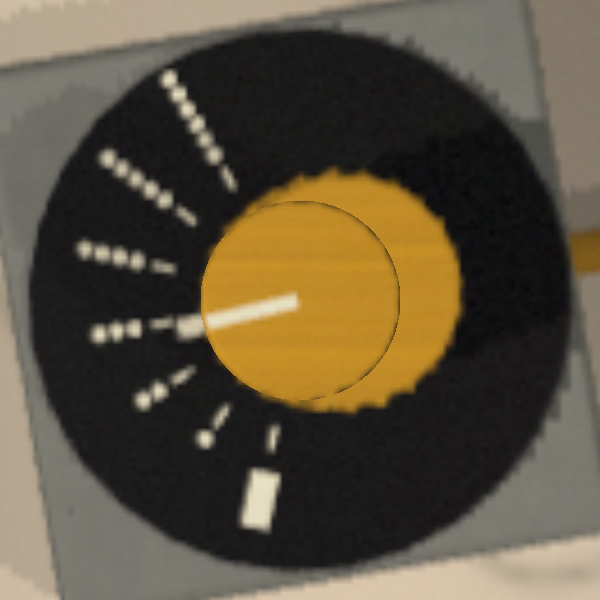

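The wrist ortho shows the sleeve line (250,315) and lug (190,325) pointing at the tick with 3 dots (100,333). The bar for 0 is at (260,500). So value 3 has to be turned 1.2 rad counter-clockwise.

Request:
{"method": "move_arm", "body": {
  "motion": [
    [0.012,0.154,0.5,0,0,0],
    [0.012,0.154,1.0,0,0,0],
    [0.012,0.154,1.0,0,0,0]
  ]
}}

```text
time: 2.58
tool_pos: [0.435, 0.3638, 0.1476]
tool_rot: [-3.135, 0.004, 1.571]
contact_force: [0.1, 0.2, 0.3]
opening: 0.0916
grip_force: 0.0
```

Request:
{"method": "move_arm", "body": {
  "motion": [
    [0,0,0.4,0,0,0],
    [0,0,0.7,0,0,0],
    [0,0,1.0,0,0,0],
    [0,0,1.0,0,0,0],
    [0,0,1.0,0,0,0],
    [0,0,1.0,0,0,0]
  ]
}}

```text
time: 3.32
tool_pos: [0.4388, 0.3653, 0.0529]
tool_rot: [3.139, -0.002, 1.57]
contact_force: [0.2, -0.4, -0.7]
opening: 0.0916
grip_force: 0.0
```

Request:
{"method": "move_arm", "body": {
  "motion": [
    [0,0,0.05,0,0,0],
    [0,0,0.05,0,0,0],
    [0,0,0.05,0,0,0],
    [0,0,0.05,0,0,0],
    [0,0,0.05,0,0,0],
    [0,0,0.05,0,0,0],
    [0,0,0.05,0,0,0],
    [0,0,0.05,0,0,0]
  ],
  "fingers": -1,
  "newtons": 40
}}

```text
time: 4.32
tool_pos: [0.4355, 0.3644, 0.0456]
tool_rot: [-3.137, 0.001, 1.57]
contact_force: [-6.8, 1.0, 4.3]
opening: 0.0434
grip_force: 40.0
```

Request:
{"method": "move_arm", "body": {
  "motion": [
    [0,0,0,0,0,-0.04],
    [0,0,0,0,0,-0.08],
    [0,0,0,0,0,-0.12],
    [0,0,0,0,0,-0.16],
    [0,0,0,0,0,-0.2],
    [0,0,0,0,0,-0.24],
    [0,0,0,0,0,-0.28],
    [0,0,0,0,0,-0.32],
    [0,0,0,0,0,-0.36],
    [0,0,0,0,0,-0.385],
    [0,0,0,0,0,-0.385],
    [0,0,0,0,0,-0.385]
  ]
}}

```text
time: 5.82
tool_pos: [0.4383, 0.3648, 0.0456]
tool_rot: [3.14, 0.001, 2.778]
contact_force: [2.9, 2.6, -6.9]
opening: 0.0437
grip_force: 40.0
```

Request:
{"method": "move_arm", "body": {
  "motion": [
    [0,0,0,0,0,0],
    [0,0,0,0,0,0],
    [0,0,0,0,0,0],
    [0,0,0,0,0,0],
    [0,0,0,0,0,0]
  ],
  "fingers": 1
}}

```text
time: 6.45
tool_pos: [0.4378, 0.3644, 0.0458]
tool_rot: [-3.142, -0.0, 2.779]
contact_force: [-0.6, -0.2, -0.7]
opening: 0.0886
grip_force: 0.0
```

Request:
{"method": "move_arm", "body": {
  "motion": [
    [0,0,-0.4,0,0,0],
    [0,0,-1.0,0,0,0],
    [0,0,-1.0,0,0,0]
  ]
}}

```text
time: 6.82
tool_pos: [0.4402, 0.3661, 0.1507]
tool_rot: [3.134, 0.006, 2.779]
contact_force: [1.1, 1.0, -0.4]
opening: 0.0915
grip_force: 0.0
```

Request:
{"method": "move_arm", "body": {
  "motion": [
    [0,0,-0.6,0,0,0.05],
    [0,0,-1.0,0,0,0.1],
    [0,0,-1.0,0,0,0.15],
    [0,0,-1.0,0,0,0.2],
    [0,0,-1.0,0,0,0.25],
    [0,0,-1.0,0,0,0.3],
    [0,0,-1.0,0,0,0.35],
    [0,0,-1.0,0,0,0.385],
    [0,0,-1.0,0,0,0.385],
    [0,0,-1.0,0,0,0.385]
  ]
}}

```text
time: 8.07
tool_pos: [0.4377, 0.3644, 0.2453]
tool_rot: [-3.141, 0.0, 1.572]
contact_force: [0.1, 0.6, 0.7]
opening: 0.0914
grip_force: 0.0
```

```bash
cat >> h.py <<'E'
def ortho(c,T,x,y,h,n=600,s=.13):
    f=240/np.tan(np.radians(c['vfov'])/2)
    gx=x+s/2-np.arange(n)[:,None]*s/n+np.zeros((1,n)); gy=y+s/2-np.arange(n)[None]*s/n+np.zeros((n,1))
    q=(np.stack([gx,gy,np.full_like(gx,h)],-1)-T[:3,3])@T[:3,:3]
    u=q[...,0]/-q[...,2]*f+c['cx'];v=-q[...,1]/-q[...,2]*f+c['cy']
    return cv2.remap(c['image'],u.astype(np.float32),v.astype(np.float32),1)
def sleeve(name):
    x,y=.4365,.366
    c,T=cam('wrist');a=ortho(c,T,x,y,.034);b=ortho(c,T,x,y,.084)
    yy,xx=np.mgrid[0:600,0:600]; k=np.hypot(xx-300,yy-300)<100; a[k]=b[k]
    w=k&(a.min(-1)>150); p=np.argwhere(w)-300.; cen=p.mean(0)
    print('line px',w.sum(),'dir (row,col)',cen, 'value', ((np.degrees(np.arctan2(-cen[1],cen[0]))-12)/22.92))
    save(name,a,.6)
E
python3 - <<'E'
from h import *
sleeve('o2.png')
o=robot.observe();print(o['qpos'])
# soundbox from top camera range again used; print approach
go(.6495,.1512,.25,np.pi/2)
E
```

```text
line px 1085 dir (row,col) [50.27281106 -9.95391705] value -0.03492160301307421
[5.59675053e-01 4.11703038e-01 1.36557208e+00 2.81545543e-05
 1.36483580e+00 5.59022905e-01]
shift [-2.133  2.116 -0.047] turn [-0.  0.  0.] | at [0.4377 0.3644 0.2454] [-3.141  0.     1.571] t 8.12
```

View pics/o2.png

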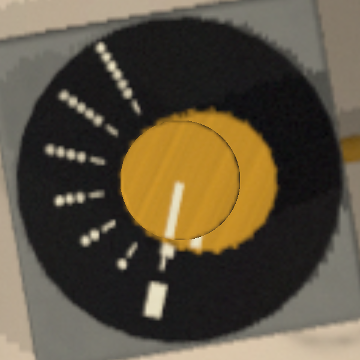

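The sleeve line now points at the 0 bar (155,300). Next is the soundbox.

Request:
{"method": "move_arm", "body": {
  "motion": [
    [-0.5,0.5,0,0,0,0],
    [-1,1,0,0,0,0],
    [-1,1,0,0,0,0]
  ]
}}

```text
time: 8.5
tool_pos: [0.5398, 0.2616, 0.2453]
tool_rot: [3.141, 0.001, 1.567]
contact_force: [-0.6, 0.5, -0.3]
opening: 0.092
grip_force: 0.0
```

Request:
{"method": "move_arm", "body": {
  "motion": [
    [-0.5,0.5,0,0,0,0],
    [-1,1,0,0,0,0],
    [-1,1,0,0,0,0],
    [-1,1,0,0,0,0],
    [-1,1,0,0,0,0]
  ]
}}

```text
time: 9.12
tool_pos: [0.6365, 0.1659, 0.2459]
tool_rot: [-3.141, -0.001, 1.572]
contact_force: [-0.3, -0.4, -0.1]
opening: 0.0921
grip_force: 0.0
```

```bash
cat >> h.py <<'E'
def disc(P,x,y,zlo,zhi,D,r=None):
    """centre of the disc of diameter D whose top lies in zlo..zhi near x,y: robust centre of top pixels"""
    z=P[...,2]; m=((z>zlo)&(z<zhi)&(np.hypot(P[...,0]-x,P[...,1]-y)<(r or D*.9))).astype(np.uint8)
    n,l,st,ce=cv2.connectedComponentsWithStats(m)
    i=1+np.argmax(st[1:,4]); p=P[l==i][:,:2]
    (cx,cy),rr=cv2.minEnclosingCircle(p.astype(np.float32))
    h=cv2.convexHull(p.astype(np.float32))[:,0]
    from scipy.optimize import least_squares
    s=least_squares(lambda c:np.hypot(*(h-c).T)-D/2,[cx,cy],loss='soft_l1',f_scale=.001).x
    print('n',len(p),'enc %.4f %.4f d %.1f'%(cx,cy,2000*rr),'fit',s.round(4),'z %.4f'%np.median(z[l==i]))
    return s
E
python3 - <<'E'
from h import *
c,T=cam('wrist');P=cloud(c,T);save('w3.png',c['image'])
s=disc(P,.6495,.1512,.030,.048,.056); disc(P,.6495,.1512,.049,.06,.016,.03)
go(s[0],s[1],.012)
E
```

```text
n 2162 enc 0.6500 0.1550 d 57.4 fit [0.65   0.1551] z 0.0398
n 211 enc 0.6501 0.1549 d 15.9 fit [0.6499 0.1548] z 0.0541
shift [-0.11   0.135  2.34 ] turn [-0. -0.  0.] | at [0.6365 0.166  0.246 ] [-3.141e+00 -1.000e-03  1.572e+00] t 9.18
```

View pics/w3.png

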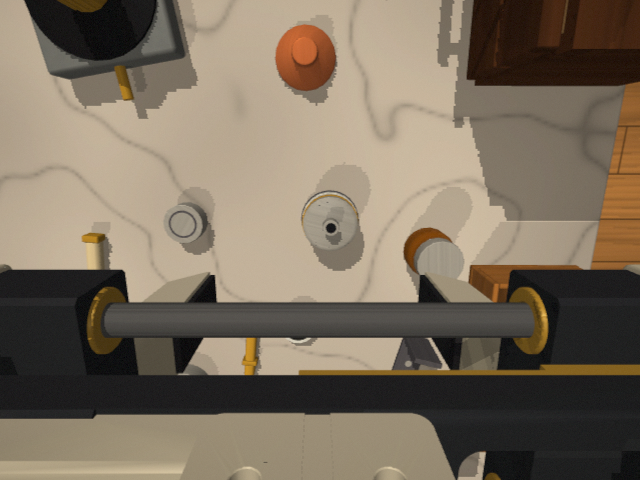

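The wrist view shows the soundbox at (330,220), the 42 shell at (185,222), the copper shell at (305,57) and the jar at (433,255). The way down for the fingers is clear.

Request:
{"method": "move_arm", "body": {
  "motion": [
    [-0.125,0.135,0.5,0,0,0],
    [-0.125,0.135,1.0,0,0,0],
    [-0.125,0.135,1.0,0,0,0],
    [-0.125,0.135,1.0,0,0,0]
  ]
}}

```text
time: 9.68
tool_pos: [0.6518, 0.1529, 0.1483]
tool_rot: [3.138, -0.001, 1.571]
contact_force: [-0.2, 0.3, 0.1]
opening: 0.0916
grip_force: 0.0
```

Request:
{"method": "move_arm", "body": {
  "motion": [
    [0,0,0.4,0,0,0],
    [0,0,0.8,0,0,0],
    [0,0,1.0,0,0,0],
    [0,0,1.0,0,0,0],
    [0,0,1.0,0,0,0],
    [0,0,1.0,0,0,0]
  ]
}}

```text
time: 10.42
tool_pos: [0.6523, 0.152, 0.048]
tool_rot: [3.138, -0.001, 1.57]
contact_force: [-0.5, -0.1, 0.0]
opening: 0.0919
grip_force: 0.0
```

```bash
python3 - <<'E'
from h import *
go(.65,.1535,.018)
E
```

```text
shift [ 0.015 -0.025  0.3  ] turn [ 0.001 -0.    -0.   ] | at [0.6523 0.152  0.048 ] [ 3.138e+00 -1.000e-03  1.570e+00] t 10.43
```

Request:
{"method": "move_arm", "body": {
  "motion": [
    [0.015,-0.025,0.15,0,0,0],
    [0.015,-0.025,0.3,0,0,0],
    [0.015,-0.025,0.3,0,0,0],
    [0.015,-0.025,0.3,0,0,0]
  ]
}}

```text
time: 10.92
tool_pos: [0.6486, 0.1532, 0.0154]
tool_rot: [-3.141, -0.0, 1.57]
contact_force: [0.0, 0.4, 0.0]
opening: 0.0916
grip_force: 0.0
```

Request:
{"method": "move_arm", "body": {
  "motion": [
    [0,0,0,0,0,0],
    [0,0,0,0,0,0],
    [0,0,0,0,0,0],
    [0,0,0,0,0,0],
    [0,0,0,0,0,0],
    [0,0,0,0,0,0]
  ],
  "fingers": -1,
  "newtons": 30
}}

```text
time: 11.68
tool_pos: [0.6487, 0.1533, 0.0159]
tool_rot: [3.141, -0.0, 1.57]
contact_force: [0.0, 0.0, 0.6]
opening: 0.055
grip_force: 30.0
```

Request:
{"method": "move_arm", "body": {
  "motion": [
    [0,0,-0.2,0,0,0],
    [0,0,-0.6,0,0,0],
    [0,0,-1.0,0,0,0],
    [0,0,-1.0,0,0,0]
  ]
}}

```text
time: 12.18
tool_pos: [0.6509, 0.1536, 0.1211]
tool_rot: [3.133, -0.001, 1.57]
contact_force: [-0.1, -0.4, -1.0]
opening: 0.0548
grip_force: 30.0
```

```bash
python3 - <<'E'
from h import *
go(.464,-.360,.118); print(robot.observe()['opening'],robot.observe()['grip_force'])
c,T=cam('wrist');P=cloud(c,T);disc(P,.65,.153,.009,.02,.060,.07)
E
```

```text
shift [-5.138 -1.864  0.009] turn [ 0.003 -0.    -0.   ] | at [0.6509 0.1536 0.1211] [ 3.133e+00 -1.000e-03  1.570e+00] t 12.18
0.054784712977427305 29.999642730108462
n 2668 enc 0.6503 0.1557 d 59.9 fit [0.6504 0.1543] z 0.0152
```

Request:
{"method": "move_arm", "body": {
  "motion": [
    [-0.4,-0.15,0,0,0,0],
    [-0.86,-0.31,0,0,0,0]
  ]
}}

```text
time: 12.48
tool_pos: [0.616, 0.067, 0.1141]
tool_rot: [-3.139, -0.0, 1.572]
contact_force: [0.5, -1.7, -1.4]
opening: 0.0552
grip_force: 30.0
```

Request:
{"method": "move_arm", "body": {
  "motion": [
    [-0.43,-0.15,0,0,0,0],
    [-0.86,-0.31,0,0,0,0]
  ]
}}

```text
time: 12.72
tool_pos: [0.5848, -0.0198, 0.1144]
tool_rot: [-3.139, -0.0, 1.57]
contact_force: [1.0, -0.1, -2.0]
opening: 0.055
grip_force: 30.0
```

Request:
{"method": "move_arm", "body": {
  "motion": [
    [-0.43,-0.15,0,0,0,0],
    [-0.86,-0.31,0,0,0,0]
  ]
}}

```text
time: 12.98
tool_pos: [0.5537, -0.1056, 0.1145]
tool_rot: [-3.139, -0.001, 1.57]
contact_force: [0.3, 0.2, -1.7]
opening: 0.055
grip_force: 30.0
```

Request:
{"method": "move_arm", "body": {
  "motion": [
    [-0.43,-0.15,0,0,0,0],
    [-0.86,-0.31,0,0,0,0]
  ]
}}

```text
time: 13.22
tool_pos: [0.5227, -0.1915, 0.1145]
tool_rot: [-3.139, -0.001, 1.57]
contact_force: [1.4, 0.3, -1.8]
opening: 0.0549
grip_force: 30.0
```

Request:
{"method": "move_arm", "body": {
  "motion": [
    [-0.43,-0.15,0,0,0,0],
    [-0.86,-0.31,0,0,0,0]
  ]
}}

```text
time: 13.48
tool_pos: [0.4917, -0.2773, 0.1145]
tool_rot: [-3.139, -0.002, 1.57]
contact_force: [0.2, -0.8, -1.7]
opening: 0.0553
grip_force: 30.0
```

Request:
{"method": "move_arm", "body": {
  "motion": [
    [-0.43,-0.15,0,0,0,0],
    [-0.83,-0.31,0,0,0,0],
    [-0.83,-0.31,0,0,0,0],
    [-0.83,-0.31,0,0,0,0],
    [-0.83,-0.31,0,0,0,0]
  ]
}}

```text
time: 14.1
tool_pos: [0.4623, -0.3582, 0.1153]
tool_rot: [-3.141, -0.001, 1.571]
contact_force: [-0.4, 1.3, -1.7]
opening: 0.0548
grip_force: 30.0
```

```bash
python3 - <<'E'
from h import *
go(.464,-.360,.013); print(robot.observe()['opening'],robot.observe()['grip_force'])
c,T=cam('wrist');P=cloud(c,T);save('w4.png',c['image'])
z=P[...,2];m=(z>.019)&(z<.03)&(np.hypot(P[...,0]-.464,P[...,1]+.36)<.11); print(m.sum(),P[m][:,:2].min(0),P[m][:,:2].max(0))
E
```

```text
shift [-0.019  0.018  1.023] turn [-0. -0.  0.] | at [ 0.4623 -0.3582  0.1153] [-3.141e+00 -1.000e-03  1.571e+00] t 14.1
0.05478998677656055 29.99969853524817
4810 [ 0.3935236  -0.38479852] [ 0.5349876  -0.28640134]
```

View pics/w4.png

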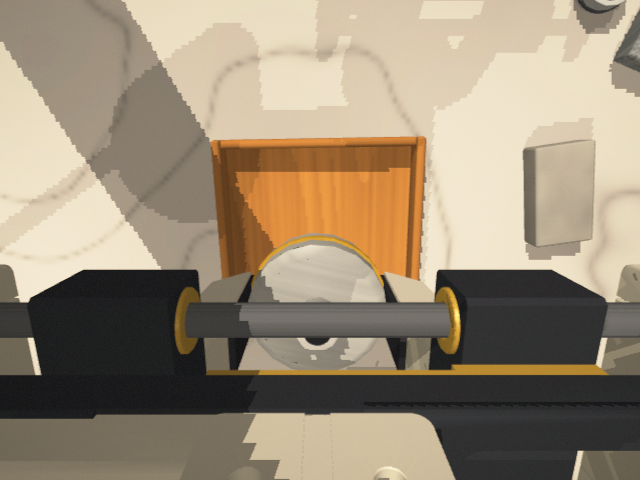

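The soundbox is held level at (320,300), over the tray whose rim runs from (213,142) to (425,140).

Request:
{"method": "move_arm", "body": {
  "motion": [
    [0,0.01,0.3,0,0,0],
    [0,0.01,0.6,0,0,0],
    [0,0.01,0.9,0,0,0],
    [0,0.01,1.0,0,0,0],
    [0,0.01,1.0,0,0,0],
    [0,0.01,1.0,0,0,0],
    [0,0.01,1.0,0,0,0]
  ]
}}

```text
time: 15.02
tool_pos: [0.4636, -0.36, 0.0169]
tool_rot: [3.14, 0.001, 1.57]
contact_force: [-0.1, -0.5, -2.1]
opening: 0.0548
grip_force: 30.0
```

Request:
{"method": "move_arm", "body": {
  "motion": [
    [0,0,0.05,0,0,0],
    [0,0,0.05,0,0,0],
    [0,0,0.05,0,0,0]
  ]
}}

```text
time: 15.4
tool_pos: [0.463, -0.3595, 0.0106]
tool_rot: [-3.142, -0.0, 1.57]
contact_force: [0.2, -1.2, -0.6]
opening: 0.0551
grip_force: 30.0
```

Request:
{"method": "move_arm", "body": {
  "motion": [
    [0,0,0,0,0,0],
    [0,0,0,0,0,0],
    [0,0,0,0,0,0],
    [0,0,0,0,0,0]
  ],
  "fingers": 0.5
}}

```text
time: 15.9
tool_pos: [0.4631, -0.3596, 0.0108]
tool_rot: [3.141, 0.0, 1.57]
contact_force: [-0.4, 0.6, -0.1]
opening: 0.0689
grip_force: 0.0
```

Request:
{"method": "move_arm", "body": {
  "motion": [
    [0,0,-0.3,0,0,0],
    [0,0,-0.6,0,0,0],
    [0,0,-1,0,0,0],
    [0,0,-1,0,0,0]
  ]
}}

```text
time: 16.4
tool_pos: [0.4645, -0.361, 0.1141]
tool_rot: [3.137, 0.005, 1.57]
contact_force: [1.0, -0.7, -0.3]
opening: 0.0689
grip_force: 0.0
```

Request:
{"method": "move_arm", "body": {
  "motion": [
    [0.5,0.05,-0.6,0,0,0],
    [1,0.1,-1,0,0,0],
    [1,0.1,-1,0,0,0],
    [1,0.1,-1,0,0,0]
  ],
  "fingers": 1
}}

```text
time: 16.9
tool_pos: [0.4733, -0.2592, 0.2105]
tool_rot: [3.141, 0.0, 1.571]
contact_force: [-0.2, -0.1, 0.3]
opening: 0.0918
grip_force: 0.0
```

```bash
python3 - <<'E'
from h import *
c,T=cam('top');P=cloud(c,T); np.savez('top1.npz',P=P,im=c['image'])
for a in [(.4765,-.0585,.06),(.472,-.1525,.051),(.495,.1483,.042)]: disc(P,*a[:2],.013,.03,a[2])
disc(P,.464,-.36,.026,.04,.056)
print('top seats');
for a in [(.638,-.09,.051),(.614,.0275,.042),(.676,-.2245,.033),(.6495,.151,.06)]: disc(P,*a[:2],.009,.02,a[2],a[2]*.65)
go(.472,-.1525,.25)
save('t1.png',c['image'])
E
```

```text
n 727 enc 0.4767 -0.0588 d 59.8 fit [ 0.4765 -0.059 ] z 0.0194
n 537 enc 0.4723 -0.1526 d 51.4 fit [ 0.4723 -0.1525] z 0.0195
n 354 enc 0.4954 0.1481 d 42.7 fit [0.4952 0.1483] z 0.0191Traceback (most recent call last):
  File "<stdin>", line 4, in <module>
  File "h.py", line 42, in disc
    i=1+np.argmax(st[1:,4]); p=P[l==i][:,:2]
        ~~~~~~~~~^^^^^^^^^^
    return _wrapfunc(a, 'argmax', axis=axis, out=out, **kwds)
    return bound(*args, **kwds)
ValueError: attempt to get argmax of an empty sequence
```

Request:
{"method": "move_arm", "body": {
  "motion": [
    [0.5,0,-0.2,0,0,0],
    [1,0,-0.39,0,0,0],
    [1,0,-0.39,0,0,0],
    [1,0,-0.39,0,0,0],
    [1,0,-0.39,0,0,0],
    [1,0,-0.39,0,0,0]
  ]
}}

```text
time: 17.7
tool_pos: [0.473, -0.1606, 0.2489]
tool_rot: [-3.14, -0.001, 1.568]
contact_force: [-0.1, -0.7, -0.1]
opening: 0.0917
grip_force: 0.0
```

```bash
python3 - <<'E'
from h import *
c,T=cam('top');P=cloud(c,T)
try: disc(P,.464,-.36,.026,.045,.056)
except Exception as e: print('no')
c,T=cam('wrist');P=cloud(c,T);save('w5.png',c['image'])
s=disc(P,.472,-.1525,.013,.03,.051); go(s[0],s[1],.004)
E
```

```text
n 262 enc 0.4645 -0.3556 d 52.5 fit [ 0.4624 -0.3607] z 0.0301
n 1837 enc 0.4723 -0.1497 d 51.0 fit [ 0.4723 -0.1499] z 0.0213
shift [ 0.103 -0.007  2.453] turn [-0. -0.  0.] | at [ 0.4731 -0.1602  0.2493] [-3.141 -0.     1.569] t 17.8
```

View pics/w5.png

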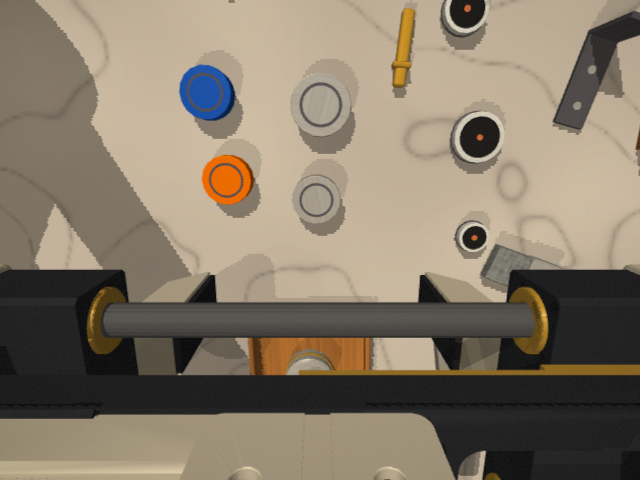

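Wrist view: shell 51 at (317,200), shell 60 at (321,104), orange at (228,180), blue at (207,92), seats at (477,137), (473,237) and (466,12), and the soundbox upright in the tray at (310,365). I'll use a narrower opening to clear the orange disc.

```bash
python3 - <<'E'
from h import *
c,T=cam('wrist');P=cloud(c,T)
for n,x,y,zl,zh,D in [('s51',.472,-.15,.013,.03,.051),('s60',.4768,-.0555,.013,.03,.06),('seat51',.638,-.088,.009,.024,.051),('seat33',.676,-.222,.008,.024,.033),('orange',.378,-.13,.01,.04,.051),('blue',.363,-.046,.01,.04,.051)]:
    print(n,end=' ');disc(P,x,y,zl,zh,D,D*.7)
go(.4723,-.151,.004)
E
```

```text
s51 n 1831 enc 0.4723 -0.1497 d 50.9 fit [ 0.4724 -0.1497] z 0.0213
s60 n 3029 enc 0.4769 -0.0562 d 59.9 fit [ 0.4769 -0.0562] z 0.0214
seat51 n 2080 enc 0.6383 -0.0867 d 51.8 fit [ 0.6382 -0.087 ] z 0.0151
seat33 n 1027 enc 0.6773 -0.2236 d 45.5 fit [ 0.6804 -0.2236] z 0.0181
orange n 1970 enc 0.3798 -0.1294 d 51.3 fit [ 0.3796 -0.1292] z 0.0213
blue n 2337 enc 0.3644 -0.0443 d 51.1 fit [ 0.3644 -0.0442] z 0.0213
shift [ 0.09  -0.008  2.454] turn [-0. -0.  0.] | at [ 0.4731 -0.1601  0.2494] [-3.141 -0.     1.569] t 17.85
```

Request:
{"method": "move_arm", "body": {
  "motion": [
    [0.09,-0.008,0.5,0,0,0],
    [0.09,-0.008,1.0,0,0,0]
  ],
  "fingers": 0.5
}}

```text
time: 18.1
tool_pos: [0.4727, -0.1505, 0.149]
tool_rot: [3.14, 0.001, 1.57]
contact_force: [0.1, -1.0, -1.1]
opening: 0.0764
grip_force: 0.0
```

Request:
{"method": "move_arm", "body": {
  "motion": [
    [0,0,0.5,0,0,0],
    [0,0,1,0,0,0],
    [0,0,1,0,0,0],
    [0,0,1,0,0,0],
    [0,0,1,0,0,0]
  ]
}}

```text
time: 18.73
tool_pos: [0.4739, -0.1513, 0.0519]
tool_rot: [3.138, 0.002, 1.57]
contact_force: [0.3, -0.2, -0.2]
opening: 0.0685
grip_force: 0.0
```

Request:
{"method": "move_arm", "body": {
  "motion": [
    [0,0,0.2,0,0,0],
    [0,0,0.38,0,0,0],
    [0,0,0.44,0,0,0],
    [0,0,0.44,0,0,0],
    [0,0,0.44,0,0,0]
  ]
}}

```text
time: 19.35
tool_pos: [0.4731, -0.1509, 0.0067]
tool_rot: [3.14, 0.001, 1.57]
contact_force: [0.2, -0.9, 0.4]
opening: 0.0689
grip_force: 0.0
```

Request:
{"method": "move_arm", "body": {
  "motion": [
    [0,0,0,0,0,0],
    [0,0,0,0,0,0],
    [0,0,0,0,0,0],
    [0,0,0,0,0,0],
    [0,0,0,0,0,0]
  ],
  "fingers": -1,
  "newtons": 30
}}

```text
time: 19.98
tool_pos: [0.4726, -0.1506, 0.006]
tool_rot: [3.141, 0.0, 1.57]
contact_force: [-0.4, 0.4, 5.0]
opening: 0.0503
grip_force: 30.0
```

Request:
{"method": "move_arm", "body": {
  "motion": [
    [0,0,-0.2,0,0,0],
    [0,0,-0.5,0,0,0],
    [0,0,-0.8,0,0,0],
    [0,0,-0.8,0,0,0],
    [0,0,-0.8,0,0,0],
    [0,0,-0.8,0,0,0]
  ]
}}

```text
time: 20.72
tool_pos: [0.4717, -0.1502, 0.0845]
tool_rot: [-3.139, -0.001, 1.57]
contact_force: [0.1, 1.0, -0.8]
opening: 0.05
grip_force: 30.0
```

```bash
python3 - <<'E'
from h import *
go(.6383,-.088,.085)
E
```

```text
shift [ 0.624  1.665 -0.008] turn [-0.001 -0.     0.   ] | at [ 0.4717 -0.1502  0.0845] [-3.139e+00 -1.000e-03  1.570e+00] t 20.73
```

Request:
{"method": "move_arm", "body": {
  "motion": [
    [0.15,0.42,0,0,0,0],
    [0.32,0.84,0,0,0,0]
  ]
}}

```text
time: 20.98
tool_pos: [0.557, -0.1185, 0.0848]
tool_rot: [-3.14, -0.001, 1.568]
contact_force: [0.6, -1.7, -0.6]
opening: 0.0499
grip_force: 30.0
```

Request:
{"method": "move_arm", "body": {
  "motion": [
    [0.16,0.41,0,0,0,0],
    [0.31,0.82,0,0,0,0],
    [0.31,0.82,0,0,0,0],
    [0.31,0.82,0,0,0,0],
    [0.31,0.82,0,0,0,0],
    [0.31,0.82,0,0,0,0],
    [0.31,0.82,0,0,0,0]
  ]
}}

```text
time: 21.85
tool_pos: [0.6383, -0.0881, 0.086]
tool_rot: [3.141, 0.0, 1.569]
contact_force: [0.6, -0.4, -0.5]
opening: 0.0501
grip_force: 30.0
```

```bash
python3 - <<'E'
from h import *
go(.6383,-.088,.021);c,T=cam('wrist');P=cloud(c,T)
print(robot.observe()['opening']);save('w6.png',c['image'])
E
```

```text
shift [0.001 0.    0.65 ] turn [0. 0. 0.] | at [ 0.6383 -0.0881  0.086 ] [3.141 0.    1.569] t 21.85
0.05012096038318548
```

View pics/w6.png

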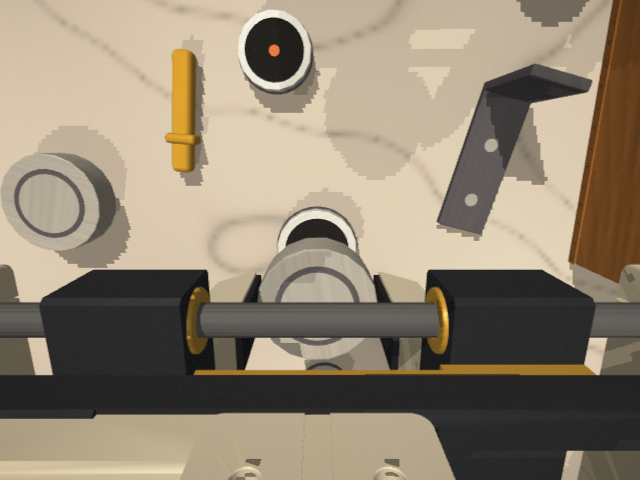

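The held shell (317,298) lines up sideways with seat 51 (317,240). Lowering it now.

Request:
{"method": "move_arm", "body": {
  "motion": [
    [0,0,0.25,0,0,0],
    [0,0,0.5,0,0,0],
    [0,0,0.6,0,0,0],
    [0,0,0.65,0,0,0],
    [0,0,0.65,0,0,0],
    [0,0,0.65,0,0,0],
    [0,0,0.65,0,0,0]
  ]
}}

```text
time: 22.78
tool_pos: [0.6389, -0.0878, 0.0215]
tool_rot: [3.14, 0.0, 1.57]
contact_force: [1.1, -0.4, -0.8]
opening: 0.0502
grip_force: 30.0
```

Request:
{"method": "move_arm", "body": {
  "motion": [
    [0,0,0,0,0,0],
    [0,0,0,0,0,0],
    [0,0,0,0,0,0]
  ],
  "fingers": 0.5
}}

```text
time: 23.15
tool_pos: [0.6386, -0.0878, 0.0208]
tool_rot: [3.141, -0.0, 1.57]
contact_force: [-0.4, 0.3, 0.1]
opening: 0.0684
grip_force: 0.0
```

Request:
{"method": "move_arm", "body": {
  "motion": [
    [0,0,-0.2,0,0,0],
    [0,0,-0.6,0,0,0],
    [0,0,-1,0,0,0]
  ]
}}

```text
time: 23.52
tool_pos: [0.6383, -0.0877, 0.1216]
tool_rot: [-3.141, -0.0, 1.57]
contact_force: [0.0, 0.3, 0.0]
opening: 0.0688
grip_force: 0.0
```

Request:
{"method": "move_arm", "body": {
  "motion": [
    [0,0,-0.6,0,0,0],
    [0,0,-1,0,0,0],
    [0,0,-1,0,0,0],
    [0,0,-1,0,0,0],
    [0,0,-1,0,0,0]
  ]
}}

```text
time: 24.15
tool_pos: [0.6378, -0.0876, 0.2189]
tool_rot: [-3.138, -0.001, 1.57]
contact_force: [0.6, -1.5, -0.2]
opening: 0.0692
grip_force: 0.0
```

```bash
cat >> h.py <<'E'
def rims(c,T,x,y,D):
    """top-rim and seat-rim views side by side"""
    P=cloud(c,T); s=disc(P,x,y,.028,.05,D,D*.8)
    a=ortho(c,T,x,y,.034,400,.1);b=ortho(c,T,x,y,.014,400,.1)
    for i in(a,b): cv2.circle(i,(200,200),int(D/2*4000),(255,0,0),1)
    return s,np.hstack([a,b])
E
python3 - <<'E'
from h import *
c,T=cam('wrist'); s,i=rims(c,T,.6382,-.087,.051); save('r51.png',i)
P=cloud(c,T); disc(P,.4769,-.0562,.013,.03,.06)
c,T=cam('top');P=cloud(c,T);
for x,y,D in[(.4768,-.0585,.06),(.495,.148,.042)]: disc(P,x,y,.013,.03,D,.08)
go(.4765,-.0575,.2)
E
```

```text
n 2256 enc 0.6394 -0.0869 d 50.9 fit [ 0.6395 -0.0869] z 0.0353
n 3219 enc 0.4775 -0.0564 d 60.3 fit [ 0.4774 -0.0561] z 0.0214Traceback (most recent call last):
  File "<stdin>", line 5, in <module>
  File "h.py", line 42, in disc
    i=1+np.argmax(st[1:,4]); p=P[l==i][:,:2]
        ~~~~~~~~~^^^^^^^^^^
    return _wrapfunc(a, 'argmax', axis=axis, out=out, **kwds)
    return bound(*args, **kwds)
ValueError: attempt to get argmax of an empty sequence
```

View pics/r51.png

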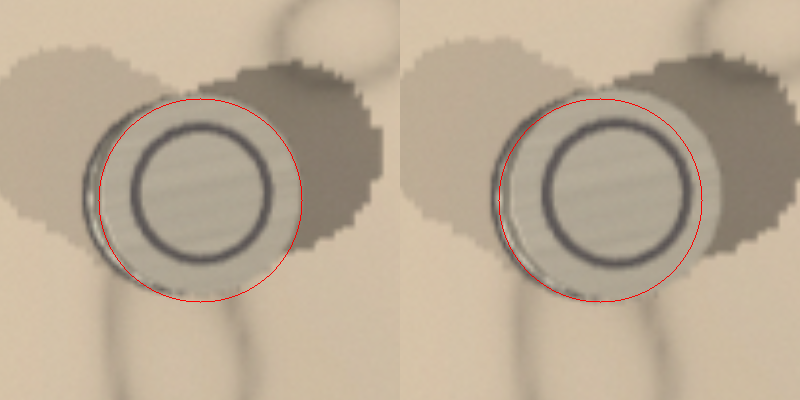

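Rim view: shell 51 is centred on the red circle (200,200) in the left half. In the right half the seat edge at (490,200) is ambiguous, so I'll compare fits on the sides from depth.

```bash
cat >> h.py <<'E'
def sides(P,x,y,D,off=0.0):
    """circle fits of known D to side points of seat and shell"""
    from scipy.optimize import least_squares
    z=P[...,2]-off; rr=np.hypot(P[...,0]-x,P[...,1]-y); out=[]
    for lo,hi in((.003,.012),(.017,.031)):
        p=P[(z>lo)&(z<hi)&(rr<D/2+.006)&(rr>D/2-.006)][:,:2]
        if len(p)<15: print('few',len(p)); return
        s=least_squares(lambda c:np.hypot(*(p-c).T)-D/2,[x,y],loss='soft_l1',f_scale=.001).x
        out.append(s); print('side',lo,len(p),s.round(4))
    print('shell-seat mm',(out[1]-out[0]).round(4)*1000)
E
python3 - <<'E'
from h import *
c,T=cam('wrist'); P=cloud(c,T); sides(P,.6394,-.0869,.051,.0013)
c,T=cam('scene'); P=cloud(c,T); 
try: disc(P,.6385,-.087,.028,.05,.051); sides(P,.6385,-.087,.051)
except Exception as e: print(e)
try: disc(P,.495,.15,.013,.03,.042)
except Exception as e: print(e)
E
```

```text
side 0.003 121 [ 0.6385 -0.0867]
side 0.017 66 [ 0.6394 -0.0874]
shell-seat mm [ 1.  -0.7]
n 608 enc 0.6386 -0.0877 d 52.5 fit [ 0.6389 -0.0872] z 0.0333
side 0.003 78 [ 0.6373 -0.0867]
side 0.017 109 [ 0.6377 -0.0865]
shell-seat mm [0.3 0.2]
n 112 enc 0.4996 0.1508 d 38.7 fit [0.4946 0.1495] z 0.0191
```

Request:
{"method": "move_arm", "body": {
  "motion": [
    [0.0,0,0.5,0,0,0],
    [0,0,1,0,0,0]
  ]
}}

```text
time: 24.6
tool_pos: [0.6388, -0.0878, 0.1198]
tool_rot: [3.14, 0.0, 1.57]
contact_force: [1.3, 0.3, -1.0]
opening: 0.0689
grip_force: 0.0
```

Request:
{"method": "move_arm", "body": {
  "motion": [
    [0,0,0.5,0,0,0],
    [0,0,1,0,0,0],
    [0,0,1.12,0,0,0],
    [0,0,1.12,0,0,0],
    [0,0,1.12,0,0,0],
    [0,0,1.12,0,0,0],
    [0,0,1.12,0,0,0]
  ]
}}

```text
out of range
```

Request:
{"method": "move_arm", "body": {
  "motion": [
    [0,0,0,0,0,0],
    [0,0,0,0,0,0],
    [0,0,0,0,0,0],
    [0,0,0,0,0,0],
    [0,0,0,0,0,0]
  ],
  "fingers": -1,
  "newtons": 12
}}

```text
time: 25.22
tool_pos: [0.6389, -0.0878, 0.1216]
tool_rot: [3.14, 0.0, 1.57]
contact_force: [0.0, -0.3, -0.2]
opening: 0.0235
grip_force: 0.0
```

Request:
{"method": "move_arm", "body": {
  "motion": [
    [0,0,0,0,0,0],
    [0,0,0,0,0,0],
    [0,0,0,0,0,0],
    [0,0,0,0,0,0]
  ],
  "fingers": 0.5
}}

```text
time: 25.72
tool_pos: [0.6385, -0.0877, 0.1207]
tool_rot: [-3.142, -0.0, 1.57]
contact_force: [-0.5, -0.1, 0.2]
opening: 0.0591
grip_force: 0.0
```

Out of range (1.12 > 1); nothing was touched. Repeating it within range.

Request:
{"method": "move_arm", "body": {
  "motion": [
    [0,0,0.12,0,0,0],
    [0,0,0.12,0,0,0]
  ],
  "fingers": 0.5
}}

```text
time: 25.98
tool_pos: [0.6376, -0.0875, 0.107]
tool_rot: [-3.139, -0.001, 1.57]
contact_force: [0.0, 1.2, -0.1]
opening: 0.0686
grip_force: 0.0
```

Request:
{"method": "move_arm", "body": {
  "motion": [
    [0,0,0.4,0,0,0],
    [0,0,0.8,0,0,0],
    [0,0,1,0,0,0],
    [0,0,1,0,0,0],
    [0,0,1,0,0,0],
    [0,0,1,0,0,0]
  ]
}}

```text
time: 26.72
tool_pos: [0.6394, -0.088, 0.0102]
tool_rot: [3.139, 0.001, 1.57]
contact_force: [0.7, 0.0, -0.7]
opening: 0.0692
grip_force: 0.0
```

Request:
{"method": "move_arm", "body": {
  "motion": [
    [0,0,0,0,0,0],
    [0,0,0,0,0,0],
    [0,0,0,0,0,0],
    [0,0,0,0,0,0],
    [0,0,0,0,0,0]
  ],
  "fingers": -1,
  "newtons": 12
}}

```text
time: 27.35
tool_pos: [0.6381, -0.0877, 0.0091]
tool_rot: [-3.141, -0.0, 1.57]
contact_force: [-4.8, -0.4, 5.2]
opening: 0.0505
grip_force: 12.0
```

Request:
{"method": "move_arm", "body": {
  "motion": [
    [0,0,0,0,0,0],
    [0,0,0,0,0,0],
    [0,0,0,0,0,0],
    [0,0,0,0,0,0]
  ],
  "fingers": 0.5
}}

```text
time: 27.85
tool_pos: [0.6386, -0.0877, 0.0086]
tool_rot: [3.142, -0.0, 1.57]
contact_force: [0.1, -0.2, 0.0]
opening: 0.0689
grip_force: 0.0
```

Request:
{"method": "move_arm", "body": {
  "motion": [
    [0,0,-0.3,0,0,0],
    [0,0,-0.8,0,0,0],
    [0,0,-1,0,0,0],
    [0,0,-1,0,0,0],
    [0,0,-1,0,0,0]
  ]
}}

```text
time: 28.48
tool_pos: [0.6378, -0.0876, 0.1073]
tool_rot: [-3.14, -0.001, 1.57]
contact_force: [-0.2, -0.5, -0.5]
opening: 0.0686
grip_force: 0.0
```

```bash
python3 - <<'E'
from h import *
c,T=cam('wrist'); P=cloud(c,T); disc(P,.639,-.087,.028,.05,.051);sides(P,.6385,-.087,.051,.0013)
go(.4768,-.0576,.2)
E
```

```text
n 4673 enc 0.6389 -0.0868 d 51.2 fit [ 0.6389 -0.0869] z 0.0353
side 0.003 262 [ 0.6387 -0.0867]
side 0.017 214 [ 0.6388 -0.0874]
shell-seat mm [ 0.1 -0.7]
shift [ 0.298 -1.611 -0.926] turn [-0.001 -0.     0.   ] | at [ 0.6376 -0.0875  0.107 ] [-3.139e+00 -1.000e-03  1.570e+00] t 28.52
```

X is aligned now. Squeezing across y the same way.

Request:
{"method": "move_arm", "body": {
  "motion": [
    [0,0,0,0,0,0.05],
    [0,0,0,0,0,0.1],
    [0,0,0,0,0,0.15],
    [0,0,0,0,0,0.2],
    [0,0,0,0,0,0.25],
    [0,0,0,0,0,0.3],
    [0,0,0,0,0,0.35],
    [0,0,0,0,0,0.4],
    [0,0,0,0,0,0.45],
    [0,0,0,0,0,0.5],
    [0,0,0,0,0,0.5],
    [0,0,0,0,0,0.5]
  ]
}}

```text
time: 30.02
tool_pos: [0.6382, -0.0877, 0.1078]
tool_rot: [-3.141, 0.001, 0.002]
contact_force: [-0.4, 1.0, 0.6]
opening: 0.0687
grip_force: 0.0
```

Request:
{"method": "move_arm", "body": {
  "motion": [
    [0,0,0.4,0,0,0],
    [0,0,0.8,0,0,0],
    [0,0,1,0,0,0],
    [0,0,1,0,0,0],
    [0,0,1,0,0,0],
    [0,0,1,0,0,0]
  ]
}}

```text
time: 30.78
tool_pos: [0.6394, -0.0879, 0.0101]
tool_rot: [3.141, -0.002, -0.001]
contact_force: [0.9, 1.2, 0.1]
opening: 0.0691
grip_force: 0.0
```

Request:
{"method": "move_arm", "body": {
  "motion": [
    [0,0,0,0,0,0],
    [0,0,0,0,0,0],
    [0,0,0,0,0,0],
    [0,0,0,0,0,0],
    [0,0,0,0,0,0]
  ],
  "fingers": -1,
  "newtons": 12
}}

```text
time: 31.4
tool_pos: [0.6387, -0.0873, 0.0091]
tool_rot: [-3.141, -0.0, -0.001]
contact_force: [-0.8, 3.3, 5.0]
opening: 0.0507
grip_force: 12.0
```

Request:
{"method": "move_arm", "body": {
  "motion": [
    [0,0,0,0,0,0],
    [0,0,0,0,0,0],
    [0,0,0,0,0,0],
    [0,0,0,0,0,0]
  ],
  "fingers": 0.5
}}

```text
time: 31.9
tool_pos: [0.6385, -0.0879, 0.0085]
tool_rot: [-3.142, 0.0, -0.001]
contact_force: [-0.6, 1.1, -0.3]
opening: 0.0691
grip_force: 0.0
```

Request:
{"method": "move_arm", "body": {
  "motion": [
    [0,0,-0.3,0,0,0],
    [0,0,-0.8,0,0,0],
    [0,0,-1,0,0,0],
    [0,0,-1,0,0,0],
    [0,0,-1,0,0,0]
  ]
}}

```text
time: 32.52
tool_pos: [0.6378, -0.0876, 0.1073]
tool_rot: [-3.141, 0.002, -0.001]
contact_force: [-0.0, -0.0, -0.1]
opening: 0.0691
grip_force: 0.0
```

Request:
{"method": "move_arm", "body": {
  "motion": [
    [0,0,-0.5,0,0,-0.05],
    [0,0,-0.9,0,0,-0.1],
    [0,0,-0.9,0,0,-0.15],
    [0,0,-0.9,0,0,-0.2],
    [0,0,-0.9,0,0,-0.25],
    [0,0,-0.9,0,0,-0.3],
    [0,0,-0.9,0,0,-0.35],
    [0,0,-0.9,0,0,-0.4],
    [0,0,-0.9,0,0,-0.45],
    [0,0,-0.9,0,0,-0.5],
    [0,0,-0.9,0,0,-0.5],
    [0,0,-0.9,0,0,-0.5]
  ]
}}

```text
time: 34.02
tool_pos: [0.6382, -0.0877, 0.1977]
tool_rot: [-3.14, -0.0, 1.567]
contact_force: [-0.1, -0.4, -0.4]
opening: 0.0689
grip_force: 0.0
```

```bash
python3 - <<'E'
from h import *
c,T=cam('wrist'); P=cloud(c,T); disc(P,.639,-.087,.028,.05,.051);sides(P,.6385,-.087,.051,.0013)
go(.4768,-.0576,.2)
E
```

```text
n 2545 enc 0.6389 -0.0870 d 51.5 fit [ 0.6388 -0.0867] z 0.0353
side 0.003 136 [ 0.6386 -0.0867]
side 0.017 85 [ 0.6386 -0.0873]
shell-seat mm [-0.  -0.6]
shift [ 0.296 -1.617 -0.018] turn [-0. -0.  0.] | at [ 0.6384 -0.0877  0.198 ] [-3.141 -0.     1.567] t 34.08
```

Request:
{"method": "move_arm", "body": {
  "motion": [
    [0.08,-0.4,0,0,0,0],
    [0.155,-0.81,0,0,0,0],
    [0.155,-0.81,0,0,0,0]
  ],
  "fingers": 0.65
}}

```text
time: 34.45
tool_pos: [0.5551, -0.0714, 0.1988]
tool_rot: [-3.14, -0.001, 1.568]
contact_force: [0.4, -0.8, 0.5]
opening: 0.0759
grip_force: 0.0
```

Request:
{"method": "move_arm", "body": {
  "motion": [
    [0.08,-0.4,-0.25,0,0,0],
    [0.155,-0.81,-0.5,0,0,0],
    [0.155,-0.81,-0.5,0,0,0],
    [0.155,-0.81,-0.5,0,0,0],
    [0.155,-0.81,-0.5,0,0,0],
    [0.155,-0.81,-0.5,0,0,0]
  ]
}}

```text
time: 35.2
tool_pos: [0.477, -0.0567, 0.2479]
tool_rot: [-3.14, -0.0, 1.569]
contact_force: [0.7, -0.5, 0.4]
opening: 0.0756
grip_force: 0.0
```

```bash
python3 - <<'E'
from h import *
c,T=cam('wrist'); P=cloud(c,T); s=disc(P,.477,-.056,.013,.03,.06,.08)
go(s[0],s[1]-.0006,.006)
E
```

```text
n 2514 enc 0.4769 -0.0564 d 60.5 fit [ 0.4769 -0.0561] z 0.0213
shift [-1.00e-03  3.00e-03  2.42e+00] turn [-0. -0.  0.] | at [ 0.4769 -0.0567  0.248 ] [-3.14 -0.    1.57] t 35.25
```

Request:
{"method": "move_arm", "body": {
  "motion": [
    [0,0,0.5,0,0,0],
    [0,0,1.0,0,0,0]
  ]
}}

```text
time: 35.5
tool_pos: [0.4771, -0.0567, 0.1476]
tool_rot: [3.14, 0.0, 1.57]
contact_force: [0.7, 0.7, -0.8]
opening: 0.076
grip_force: 0.0
```

Request:
{"method": "move_arm", "body": {
  "motion": [
    [0,0,0.5,0,0,0],
    [0,0,1,0,0,0],
    [0,0,1,0,0,0],
    [0,0,1,0,0,0]
  ]
}}

```text
time: 36.0
tool_pos: [0.4777, -0.0569, 0.05]
tool_rot: [3.14, 0.0, 1.57]
contact_force: [0.3, -0.1, 0.1]
opening: 0.0758
grip_force: 0.0
```

Request:
{"method": "move_arm", "body": {
  "motion": [
    [0,0,0.2,0,0,0],
    [0,0,0.38,0,0,0],
    [0,0,0.42,0,0,0],
    [0,0,0.42,0,0,0],
    [0,0,0.42,0,0,0]
  ]
}}

```text
time: 36.62
tool_pos: [0.4774, -0.0568, 0.0079]
tool_rot: [3.139, 0.001, 1.57]
contact_force: [-0.7, 0.1, 0.3]
opening: 0.0761
grip_force: 0.0
```

Request:
{"method": "move_arm", "body": {
  "motion": [
    [0,0,0,0,0,0],
    [0,0,0,0,0,0],
    [0,0,0,0,0,0],
    [0,0,0,0,0,0],
    [0,0,0,0,0,0]
  ],
  "fingers": -1,
  "newtons": 35
}}

```text
time: 37.25
tool_pos: [0.4767, -0.0566, 0.007]
tool_rot: [3.141, 0.0, 1.57]
contact_force: [-1.2, -0.3, 6.1]
opening: 0.0589
grip_force: 35.0
```

Request:
{"method": "move_arm", "body": {
  "motion": [
    [0,0,-0.2,0,0,0],
    [0,0,-0.5,0,0,0],
    [0,0,-0.8,0,0,0],
    [0,0,-0.8,0,0,0],
    [0,0,-0.8,0,0,0]
  ]
}}

```text
time: 37.88
tool_pos: [0.4759, -0.0564, 0.0858]
tool_rot: [-3.14, -0.0, 1.57]
contact_force: [-0.1, 1.1, -1.2]
opening: 0.0592
grip_force: 35.0
```

Request:
{"method": "move_arm", "body": {
  "motion": [
    [0.35,0.29,0,0,0,0],
    [0.7,0.58,0,0,0,0],
    [0.7,0.58,0,0,0,0]
  ]
}}

```text
time: 38.25
tool_pos: [0.5352, 0.0154, 0.085]
tool_rot: [-3.14, -0.001, 1.573]
contact_force: [-0.1, -0.5, -1.4]
opening: 0.0593
grip_force: 35.0
```

Request:
{"method": "move_arm", "body": {
  "motion": [
    [0.35,0.29,0,0,0,0],
    [0.7,0.58,0,0,0,0]
  ]
}}

```text
time: 38.5
tool_pos: [0.5922, 0.0831, 0.0852]
tool_rot: [-3.139, 0.0, 1.568]
contact_force: [-0.3, 0.0, -1.9]
opening: 0.059
grip_force: 35.0
```

Request:
{"method": "move_arm", "body": {
  "motion": [
    [0.35,0.29,0,0,0,0],
    [0.71,0.57,0,0,0,0],
    [0.71,0.57,0,0,0,0],
    [0.71,0.57,0,0,0,0],
    [0.71,0.57,0,0,0,0],
    [0.71,0.57,0,0,0,0]
  ]
}}

```text
time: 39.25
tool_pos: [0.6495, 0.1532, 0.0868]
tool_rot: [-3.141, 0.0, 1.568]
contact_force: [0.5, -1.1, -1.3]
opening: 0.059
grip_force: 35.0
```

```bash
python3 - <<'E'
from h import *
go(.650,.1546,.021);c,T=cam('wrist');P=cloud(c,T)
o=robot.observe();print(o['opening'],o['contact_force'])
z=P[...,2]; m=(z>.05)&(np.hypot(P[...,0]-.65,P[...,1]-.155)<.05);print('held z',m.sum(),np.percentile(z[m],[5,25,50,75]) if m.any() else 0)
save('w7.png',c['image'])
E
```

```text
shift [0.014 0.005 0.658] turn [-0.  0. -0.] | at [0.6495 0.1532 0.0868] [-3.141  0.     1.568] t 39.25
0.05951193194510564 [-0.09528684  0.00791332 -1.28550621]
held z 89014 [0.10066888 0.17006596 0.18749709 0.19636248]
```

View pics/w7.png

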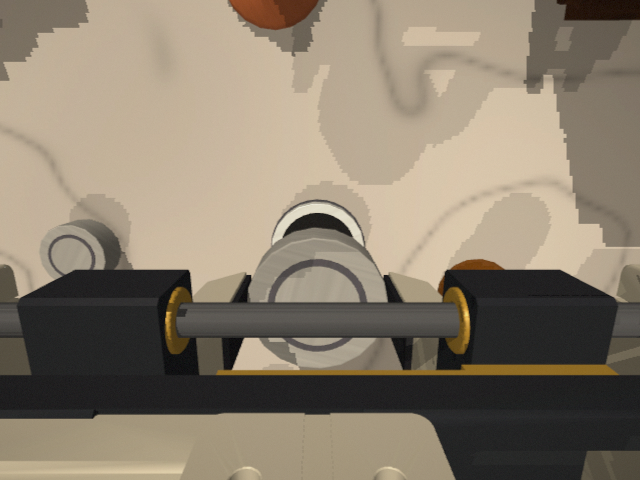

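The held shell 60 (318,295) lines up with the seat (318,235). Placing it, then squeezing it in both directions.

Request:
{"method": "move_arm", "body": {
  "motion": [
    [0.014,0.005,0.25,0,0,0],
    [0.014,0.005,0.5,0,0,0],
    [0.014,0.005,0.6,0,0,0],
    [0.014,0.005,0.65,0,0,0],
    [0.014,0.005,0.65,0,0,0],
    [0.014,0.005,0.65,0,0,0]
  ]
}}

```text
time: 40.05
tool_pos: [0.6509, 0.1557, 0.0227]
tool_rot: [3.14, -0.0, 1.57]
contact_force: [-0.6, -0.3, -1.3]
opening: 0.0594
grip_force: 35.0
```

Request:
{"method": "move_arm", "body": {
  "motion": [
    [0,0,0,0,0,0],
    [0,0,0,0,0,0],
    [0,0,0,0,0,0],
    [0,0,0,0,0,0]
  ],
  "fingers": 0.65
}}

```text
time: 40.55
tool_pos: [0.6504, 0.1557, 0.0218]
tool_rot: [3.141, -0.0, 1.57]
contact_force: [-0.1, 0.0, -1.2]
opening: 0.0754
grip_force: 0.0
```

Request:
{"method": "move_arm", "body": {
  "motion": [
    [0,0,0.06,0,0,0],
    [0,0,0.12,0,0,0],
    [0,0,0.12,0,0,0],
    [0,0,0.12,0,0,0]
  ]
}}

```text
time: 41.05
tool_pos: [0.6503, 0.1556, 0.0096]
tool_rot: [-3.141, -0.0, 1.57]
contact_force: [0.4, -0.5, 0.5]
opening: 0.0755
grip_force: 0.0
```

Request:
{"method": "move_arm", "body": {
  "motion": [
    [0,0,0,0,0,0],
    [0,0,0,0,0,0],
    [0,0,0,0,0,0],
    [0,0,0,0,0,0],
    [0,0,0,0,0,0]
  ],
  "fingers": -1,
  "newtons": 12
}}

```text
time: 41.68
tool_pos: [0.6499, 0.1557, 0.0099]
tool_rot: [-3.141, 0.0, 1.57]
contact_force: [-4.5, 0.4, 3.8]
opening: 0.0598
grip_force: 12.0
```

Request:
{"method": "move_arm", "body": {
  "motion": [
    [0,0,0,0,0,0],
    [0,0,0,0,0,0],
    [0,0,0,0,0,0],
    [0,0,0,0,0,0]
  ],
  "fingers": 0.65
}}

```text
time: 42.18
tool_pos: [0.6505, 0.1556, 0.0096]
tool_rot: [3.141, -0.0, 1.57]
contact_force: [-0.4, 0.4, 1.1]
opening: 0.0753
grip_force: 0.0
```

Request:
{"method": "move_arm", "body": {
  "motion": [
    [0,0,-0.3,0,0,0],
    [0,0,-0.8,0,0,0],
    [0,0,-1,0,0,0],
    [0,0,-1,0,0,0],
    [0,0,-1,0,0,0]
  ]
}}

```text
time: 42.8
tool_pos: [0.6496, 0.1555, 0.1083]
tool_rot: [-3.139, 0.0, 1.57]
contact_force: [0.2, 0.5, 0.5]
opening: 0.0757
grip_force: 0.0
```

```bash
python3 - <<'E'
from h import *
c,T=cam('wrist'); P=cloud(c,T); disc(P,.65,.155,.028,.05,.06);sides(P,.65,.155,.06,.0013)
go(.65,.1546,.109)
E
```

```text
n 6404 enc 0.6509 0.1562 d 60.4 fit [0.6506 0.1562] z 0.0353
side 0.003 109 [0.6505 0.1551]
side 0.017 205 [0.6506 0.1559]
shell-seat mm [0.2 0.7]
shift [-0.009  0.006 -0.011] turn [-0.001  0.    -0.   ] | at [0.6494 0.1555 0.1079] [-3.139  0.     1.57 ] t 42.85
```

Now the y squeeze for shell 60. TCP y goes back by 0.9 mm.

Request:
{"method": "move_arm", "body": {
  "motion": [
    [-0.009,0,0,0,0,0.05],
    [-0.009,0,0,0,0,0.1],
    [-0.009,0,0,0,0,0.15],
    [-0.009,0,0,0,0,0.2],
    [-0.009,0,0,0,0,0.25],
    [-0.009,0,0,0,0,0.3],
    [-0.009,0,0,0,0,0.35],
    [-0.009,0,0,0,0,0.4],
    [-0.009,0,0,0,0,0.45],
    [-0.009,0,0,0,0,0.5],
    [-0.009,0,0,0,0,0.5],
    [-0.009,0,0,0,0,0.5]
  ]
}}

```text
time: 44.35
tool_pos: [0.65, 0.1547, 0.1088]
tool_rot: [3.142, 0.001, 0.002]
contact_force: [-0.4, 0.3, -0.0]
opening: 0.0759
grip_force: 0.0
```

Request:
{"method": "move_arm", "body": {
  "motion": [
    [0,0,0.4,0,0,0],
    [0,0,0.8,0,0,0],
    [0,0,1,0,0,0],
    [0,0,1,0,0,0],
    [0,0,1,0,0,0],
    [0,0,1,0,0,0]
  ]
}}

```text
time: 45.1
tool_pos: [0.6515, 0.1549, 0.0116]
tool_rot: [-3.141, -0.003, -0.001]
contact_force: [-0.6, -0.2, 0.4]
opening: 0.0754
grip_force: 0.0
```

Request:
{"method": "move_arm", "body": {
  "motion": [
    [0,0,0,0,0,0],
    [0,0,0,0,0,0],
    [0,0,0,0,0,0],
    [0,0,0,0,0,0],
    [0,0,0,0,0,0]
  ],
  "fingers": -1,
  "newtons": 12
}}

```text
time: 45.72
tool_pos: [0.6506, 0.1541, 0.0103]
tool_rot: [3.141, -0.001, -0.001]
contact_force: [-1.1, -5.1, 5.5]
opening: 0.0596
grip_force: 12.0
```

Request:
{"method": "move_arm", "body": {
  "motion": [
    [0,0,0,0,0,0],
    [0,0,0,0,0,0],
    [0,0,0,0,0,0],
    [0,0,0,0,0,0]
  ],
  "fingers": 0.65
}}

```text
time: 46.22
tool_pos: [0.6502, 0.155, 0.0095]
tool_rot: [-3.141, 0.0, -0.001]
contact_force: [-0.5, -1.0, 0.4]
opening: 0.0756
grip_force: 0.0
```

Request:
{"method": "move_arm", "body": {
  "motion": [
    [0,0,-0.3,0,0,0],
    [0,0,-0.8,0,0,0],
    [0,0,-1,0,0,0],
    [0,0,-1,0,0,0],
    [0,0,-1,0,0,0]
  ]
}}

```text
time: 46.85
tool_pos: [0.6495, 0.1547, 0.1083]
tool_rot: [3.141, 0.002, -0.001]
contact_force: [-0.1, 0.0, 0.5]
opening: 0.0755
grip_force: 0.0
```

Request:
{"method": "move_arm", "body": {
  "motion": [
    [0,0,-0.5,0,0,-0.05],
    [0,0,-0.9,0,0,-0.1],
    [0,0,-0.9,0,0,-0.15],
    [0,0,-0.9,0,0,-0.2],
    [0,0,-0.9,0,0,-0.25],
    [0,0,-0.9,0,0,-0.3],
    [0,0,-0.9,0,0,-0.35],
    [0,0,-0.9,0,0,-0.4],
    [0,0,-0.9,0,0,-0.45],
    [0,0,-0.9,0,0,-0.5],
    [0,0,-0.9,0,0,-0.5],
    [0,0,-0.9,0,0,-0.5]
  ]
}}

```text
time: 48.35
tool_pos: [0.65, 0.1547, 0.1987]
tool_rot: [-3.14, 0.0, 1.567]
contact_force: [-0.3, -0.3, -0.4]
opening: 0.0757
grip_force: 0.0
```

```bash
python3 - <<'E'
from h import *
c,T=cam('wrist'); P=cloud(c,T); disc(P,.65,.155,.028,.05,.06);sides(P,.65,.155,.06,.0013)
disc(P,.495,.1505,.013,.03,.042,.07)
go(.495,.150,.25)
E
```

```text
n 3504 enc 0.6503 0.1546 d 60.1 fit [0.6504 0.1544] z 0.0353
side 0.003 148 [0.6503 0.1546]
side 0.017 89 [0.6504 0.1542]
shell-seat mm [ 0.2 -0.5]
n 1679 enc 0.4956 0.1515 d 42.4 fit [0.4959 0.1515] z 0.0213
shift [-0.053 -1.552 -0.509] turn [-0.  0. -0.] | at [0.6501 0.1547 0.199 ] [-3.14   0.     1.567] t 48.4
```

Request:
{"method": "move_arm", "body": {
  "motion": [
    [-0.02,-0.4,0,0,0,0],
    [-0.02,-0.8,-0.2,0,0,0],
    [-0.02,-0.8,-0.2,0,0,0]
  ],
  "fingers": 0.3
}}

```text
time: 48.78
tool_pos: [0.5692, 0.1532, 0.2217]
tool_rot: [3.139, -0.001, 1.569]
contact_force: [0.5, -0.4, 0.7]
opening: 0.0602
grip_force: 0.0
```

Request:
{"method": "move_arm", "body": {
  "motion": [
    [-0.02,-0.4,-0.15,0,0,0],
    [-0.02,-0.75,-0.3,0,0,0],
    [-0.02,-0.75,-0.3,0,0,0],
    [-0.02,-0.75,-0.3,0,0,0],
    [-0.02,-0.75,-0.3,0,0,0],
    [-0.02,-0.75,-0.3,0,0,0]
  ]
}}

```text
time: 49.52
tool_pos: [0.4958, 0.1508, 0.249]
tool_rot: [-3.141, 0.0, 1.569]
contact_force: [-0.1, 0.7, -1.1]
opening: 0.0596
grip_force: 0.0
```

```bash
python3 - <<'E'
from h import *
c,T=cam('wrist'); P=cloud(c,T); s=disc(P,.495,.150,.013,.03,.042,.08)
go(s[0],s[1]-.0005,.006)
E
```

```text
n 1228 enc 0.4954 0.1515 d 41.9 fit [0.4955 0.1516] z 0.0213
shift [ 2.000e-03 -0.000e+00  2.431e+00] turn [-0.  0. -0.] | at [0.4957 0.1508 0.2491] [-3.141  0.     1.569] t 49.58
```

Request:
{"method": "move_arm", "body": {
  "motion": [
    [0,0,0.5,0,0,0],
    [0,0,1.0,0,0,0]
  ]
}}

```text
time: 49.82
tool_pos: [0.4959, 0.1509, 0.1488]
tool_rot: [3.14, -0.0, 1.569]
contact_force: [0.4, 0.9, -0.2]
opening: 0.0595
grip_force: 0.0
```

Request:
{"method": "move_arm", "body": {
  "motion": [
    [0,0,0.5,0,0,0],
    [0,0,1,0,0,0],
    [0,0,1,0,0,0],
    [0,0,1,0,0,0]
  ]
}}

```text
time: 50.32
tool_pos: [0.4965, 0.1511, 0.0512]
tool_rot: [3.139, -0.0, 1.57]
contact_force: [0.4, 0.3, 1.1]
opening: 0.0598
grip_force: 0.0
```

Request:
{"method": "move_arm", "body": {
  "motion": [
    [0,0,0.2,0,0,0],
    [0,0,0.38,0,0,0],
    [0,0,0.43,0,0,0],
    [0,0,0.43,0,0,0],
    [0,0,0.43,0,0,0]
  ]
}}

```text
time: 50.95
tool_pos: [0.4962, 0.1511, 0.008]
tool_rot: [3.139, -0.0, 1.57]
contact_force: [-0.1, 0.6, -0.2]
opening: 0.0597
grip_force: 0.0
```

Request:
{"method": "move_arm", "body": {
  "motion": [
    [0,0,0,0,0,0],
    [0,0,0,0,0,0],
    [0,0,0,0,0,0],
    [0,0,0,0,0,0],
    [0,0,0,0,0,0]
  ],
  "fingers": -1,
  "newtons": 30
}}

```text
time: 51.58
tool_pos: [0.4954, 0.151, 0.007]
tool_rot: [3.141, -0.0, 1.57]
contact_force: [-1.0, -0.7, 4.6]
opening: 0.0412
grip_force: 30.0
```

Request:
{"method": "move_arm", "body": {
  "motion": [
    [0,0,-0.2,0,0,0],
    [0,0,-0.5,0,0,0],
    [0,0,-0.8,0,0,0],
    [0,0,-0.8,0,0,0],
    [0,0,-0.8,0,0,0]
  ]
}}

```text
time: 52.2
tool_pos: [0.4947, 0.1508, 0.0858]
tool_rot: [-3.14, 0.0, 1.57]
contact_force: [-0.3, 0.3, -0.9]
opening: 0.041
grip_force: 30.0
```

Request:
{"method": "move_arm", "body": {
  "motion": [
    [-0.3,0.3,0,0,0,0],
    [-0.6,0.6,0,0,0,0],
    [-0.6,0.6,0,0,0,0]
  ]
}}

```text
time: 52.58
tool_pos: [0.5562, 0.0888, 0.085]
tool_rot: [-3.14, 0.0, 1.567]
contact_force: [-0.2, 1.4, -0.3]
opening: 0.0406
grip_force: 30.0
```

Request:
{"method": "move_arm", "body": {
  "motion": [
    [-0.3,0.3,0,0,0,0],
    [-0.61,0.585,0,0,0,0],
    [-0.61,0.585,0,0,0,0],
    [-0.61,0.585,0,0,0,0],
    [-0.61,0.585,0,0,0,0],
    [-0.61,0.585,0,0,0,0]
  ]
}}

```text
time: 53.32
tool_pos: [0.6131, 0.0307, 0.0867]
tool_rot: [-3.141, -0.0, 1.571]
contact_force: [0.0, 0.6, -0.3]
opening: 0.0412
grip_force: 30.0
```

```bash
python3 - <<'E'
from h import *
go(.6144,.0297,.021);c,T=cam('wrist');P=cloud(c,T)
o=robot.observe();print(o['opening'],o['grip_force'])
z=P[...,2];r=np.hypot(P[...,0]-.6144,P[...,1]-.0302);m=(z>.011)&(z<.022)&(r<.03)
p=P[m][:,:2];h=cv2.convexHull(p.astype(np.float32))[:,0];h=h[h[:,1]>.035]
from scipy.optimize import least_squares
print(m.sum(),'seat arc',least_squares(lambda q:np.hypot(*(h-q).T)-.021,[.614,.03],loss='soft_l1',f_scale=.001).x)
save('w8.png',c['image'])
E
```

```text
shift [-0.01   0.013  0.657] turn [-0. -0.  0.] | at [0.6131 0.0307 0.0867] [-3.141 -0.     1.571] t 53.33
0.04113308405053218 29.999915063381195
1565 seat arc [0.61501638 0.02971141]
```

View pics/w8.png

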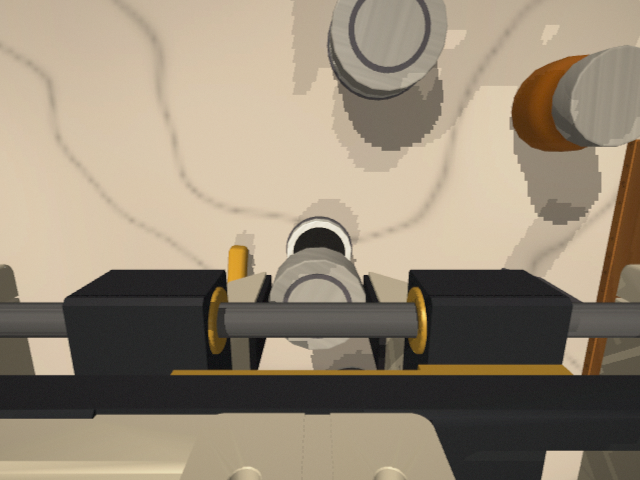

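The held shell 42 (318,300) is over the seat (318,240), but the spindle (238,262) is close to the left finger. I'll check that gap.

```bash
python3 - <<'E'
from h import *
P=np.load('top0.npz')['P'];m=(P[...,2]>.006)&(abs(P[...,0]-.558)<.03)&(abs(P[...,1]+.003)<.05)&(P[...,0]<.585)
p=P[m]
for a in np.arange(-.05,.06,.01):
    q=p[(p[:,1]>a)&(p[:,1]<=a+.01)]
    if len(q):print(round(a,3),q[:,0].min().round(4),q[:,0].max().round(4))
E
```

```text
-0.05 0.557 0.557
-0.04 0.549 0.5602
-0.03 0.5482 0.5655
-0.02 0.5483 0.5632
-0.01 0.5522 0.5644
0.0 0.5528 0.5645
0.01 0.5538 0.5654
0.02 0.5543 0.5667
```

Request:
{"method": "move_arm", "body": {
  "motion": [
    [-0.008,0.014,0.25,0,0,0],
    [-0.008,0.014,0.5,0,0,0],
    [-0.008,0.014,0.6,0,0,0],
    [-0.008,0.014,0.65,0,0,0],
    [-0.008,0.014,0.65,0,0,0],
    [-0.008,0.014,0.65,0,0,0]
  ]
}}

```text
time: 54.12
tool_pos: [0.6156, 0.0289, 0.0226]
tool_rot: [3.14, 0.0, 1.57]
contact_force: [-0.3, 0.6, -0.8]
opening: 0.0411
grip_force: 30.0
```

Request:
{"method": "move_arm", "body": {
  "motion": [
    [0,0,0,0,0,0],
    [0,0,0,0,0,0],
    [0,0,0,0,0,0],
    [0,0,0,0,0,0]
  ],
  "fingers": 0.04
}}

```text
time: 54.62
tool_pos: [0.6151, 0.029, 0.0218]
tool_rot: [3.141, -0.0, 1.57]
contact_force: [0.1, -0.4, -0.3]
opening: 0.048
grip_force: 0.0
```

Request:
{"method": "move_arm", "body": {
  "motion": [
    [0,0,0.06,0,0,0],
    [0,0,0.12,0,0,0],
    [0,0,0.12,0,0,0],
    [0,0,0.12,0,0,0]
  ]
}}

```text
time: 55.12
tool_pos: [0.6151, 0.029, 0.0096]
tool_rot: [-3.141, -0.0, 1.57]
contact_force: [-0.6, 0.1, -0.4]
opening: 0.0475
grip_force: 0.0
```

Request:
{"method": "move_arm", "body": {
  "motion": [
    [0,0,0,0,0,0],
    [0,0,0,0,0,0],
    [0,0,0,0,0,0],
    [0,0,0,0,0,0],
    [0,0,0,0,0,0]
  ],
  "fingers": -1,
  "newtons": 12
}}

```text
time: 55.75
tool_pos: [0.6143, 0.029, 0.0097]
tool_rot: [-3.14, -0.0, 1.57]
contact_force: [-5.4, -0.5, 3.7]
opening: 0.0416
grip_force: 12.0
```

Request:
{"method": "move_arm", "body": {
  "motion": [
    [0,0,0,0,0,0],
    [0,0,0,0,0,0],
    [0,0,0,0,0,0],
    [0,0,0,0,0,0]
  ],
  "fingers": 0.04
}}

```text
time: 56.25
tool_pos: [0.6153, 0.029, 0.0097]
tool_rot: [3.141, -0.0, 1.57]
contact_force: [-0.2, -0.3, -0.4]
opening: 0.048
grip_force: 0.0
```

Request:
{"method": "move_arm", "body": {
  "motion": [
    [0,0,-0.3,0,0,0],
    [0,0,-0.8,0,0,0],
    [0,0,-1,0,0,0],
    [0,0,-1,0,0,0],
    [0,0,-1,0,0,0]
  ]
}}

```text
time: 56.88
tool_pos: [0.6143, 0.029, 0.1085]
tool_rot: [-3.14, -0.0, 1.57]
contact_force: [0.0, -0.3, -1.0]
opening: 0.0477
grip_force: 0.0
```

```bash
python3 - <<'E'
from h import *
c,T=cam('wrist'); P=cloud(c,T); disc(P,.6145,.03,.028,.05,.042);sides(P,.6145,.03,.042,.0013)
go(.6145,.0297,.109)
E
```

```text
n 3149 enc 0.6152 0.0296 d 42.0 fit [0.6152 0.0296] z 0.0353
side 0.003 239 [0.6149 0.03  ]
side 0.017 197 [0.6151 0.0291]
shell-seat mm [ 0.2 -0.9]
shift [ 0.006  0.003 -0.009] turn [-0.001 -0.     0.   ] | at [0.6142 0.0291 0.1081] [-3.139 -0.     1.57 ] t 56.92
```

Request:
{"method": "move_arm", "body": {
  "motion": [
    [0.005,0,0,0,0,0.05],
    [0.005,0,0,0,0,0.1],
    [0.005,0,0,0,0,0.15],
    [0.005,0,0,0,0,0.2],
    [0.005,0,0,0,0,0.25],
    [0.005,0,0,0,0,0.3],
    [0.005,0,0,0,0,0.35],
    [0.005,0,0,0,0,0.4],
    [0.005,0,0,0,0,0.45],
    [0.005,0,0,0,0,0.5],
    [0.005,0,0,0,0,0.5],
    [0.005,0,0,0,0,0.5]
  ],
  "fingers": 0.25
}}

```text
time: 58.42
tool_pos: [0.6147, 0.0295, 0.1089]
tool_rot: [-3.141, 0.001, 0.002]
contact_force: [0.8, 0.1, 0.6]
opening: 0.0575
grip_force: 0.0
```

Request:
{"method": "move_arm", "body": {
  "motion": [
    [0,0,0.4,0,0,0],
    [0,0,0.8,0,0,0],
    [0,0,1,0,0,0],
    [0,0,1,0,0,0],
    [0,0,1,0,0,0],
    [0,0,1,0,0,0]
  ]
}}

```text
time: 59.18
tool_pos: [0.6159, 0.0294, 0.0111]
tool_rot: [3.141, -0.002, -0.001]
contact_force: [0.4, 0.6, 0.1]
opening: 0.0573
grip_force: 0.0
```

Request:
{"method": "move_arm", "body": {
  "motion": [
    [0,0,0,0,0,0],
    [0,0,0,0,0,0],
    [0,0,0,0,0,0],
    [0,0,0,0,0,0],
    [0,0,0,0,0,0]
  ],
  "fingers": -1,
  "newtons": 12
}}

```text
time: 59.8
tool_pos: [0.6153, 0.0294, 0.0102]
tool_rot: [3.142, -0.001, -0.001]
contact_force: [-2.0, -0.2, 6.0]
opening: 0.0417
grip_force: 12.0
```

Request:
{"method": "move_arm", "body": {
  "motion": [
    [0,0,0,0,0,0],
    [0,0,0,0,0,0],
    [0,0,0,0,0,0],
    [0,0,0,0,0,0]
  ],
  "fingers": 0.25
}}

```text
time: 60.3
tool_pos: [0.615, 0.0295, 0.0096]
tool_rot: [-3.141, 0.0, -0.001]
contact_force: [-0.6, 0.6, -0.5]
opening: 0.0573
grip_force: 0.0
```

Request:
{"method": "move_arm", "body": {
  "motion": [
    [0,0,-0.3,0,0,0],
    [0,0,-0.8,0,0,0],
    [0,0,-1,0,0,0],
    [0,0,-1,0,0,0],
    [0,0,-1,0,0,0]
  ]
}}

```text
time: 60.92
tool_pos: [0.6143, 0.0295, 0.1084]
tool_rot: [-3.141, 0.002, -0.001]
contact_force: [1.1, 0.6, -0.8]
opening: 0.0573
grip_force: 0.0
```

Request:
{"method": "move_arm", "body": {
  "motion": [
    [0,0,-0.5,0,0,-0.05],
    [0,0,-0.9,0,0,-0.1],
    [0,0,-0.9,0,0,-0.15],
    [0,0,-0.9,0,0,-0.2],
    [0,0,-0.9,0,0,-0.25],
    [0,0,-0.9,0,0,-0.3],
    [0,0,-0.9,0,0,-0.35],
    [0,0,-0.9,0,0,-0.4],
    [0,0,-0.9,0,0,-0.45],
    [0,0,-0.9,0,0,-0.5],
    [0,0,-0.9,0,0,-0.5],
    [0,0,-0.9,0,0,-0.5]
  ]
}}

```text
time: 62.42
tool_pos: [0.6148, 0.0295, 0.1987]
tool_rot: [-3.14, -0.0, 1.567]
contact_force: [-0.3, 0.2, 0.2]
opening: 0.0576
grip_force: 0.0
```

```bash
python3 - <<'E'
from h import *
c,T=cam('wrist'); P=cloud(c,T); disc(P,.6145,.03,.028,.05,.042);sides(P,.6145,.03,.042,.0013)
c,T=cam('top'); save('t2.png',c['image'])
go(.4377,.3644,.25)
E
```

```text
n 1711 enc 0.6150 0.0300 d 42.1 fit [0.6149 0.03  ] z 0.0353
side 0.003 125 [0.6148 0.03  ]
side 0.017 77 [0.6149 0.0295]
shell-seat mm [ 0.1 -0.5]
shift [ 3.344 -1.783 -0.506] turn [-0. -0.  0.] | at [0.6149 0.0294 0.1992] [-3.141 -0.     1.568] t 62.52
```

View pics/t2.png

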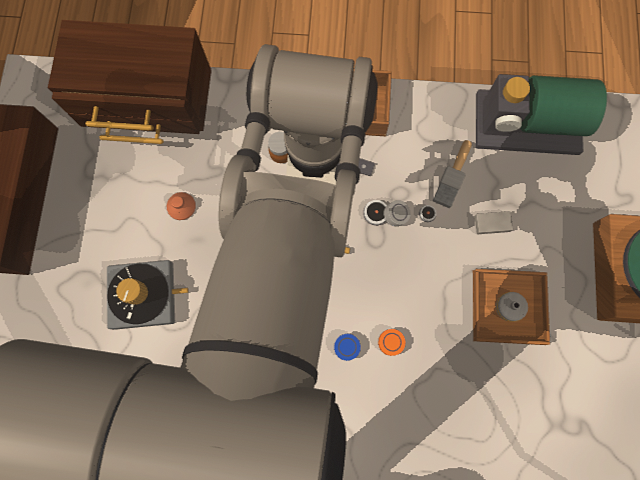

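The top view shows that shell 51 has been knocked off its seat (376,212). It now lies at about (400,212), between that seat and seat 33 (428,212). The soundbox is fine at (513,307). I'll look closer and redo the placing.

Request:
{"method": "move_arm", "body": {
  "motion": [
    [-0.45,0.1,-0.25,0,0,0],
    [-0.9,0.15,-0.5,0,0,0],
    [-0.9,0.15,-0.5,0,0,0]
  ]
}}

```text
time: 62.9
tool_pos: [0.631, -0.0639, 0.2517]
tool_rot: [3.137, 0.002, 1.564]
contact_force: [-0.4, -0.3, -0.5]
opening: 0.0575
grip_force: 0.0
```

Request:
{"method": "move_arm", "body": {
  "motion": [
    [-0.45,0.1,0,0,0,0],
    [-0.85,0.15,0,0,0,0],
    [-0.85,0.15,0,0,0,0],
    [-0.85,0.15,0,0,0,0],
    [-0.85,0.15,0,0,0,0],
    [-0.85,0.15,0,0,0,0]
  ]
}}

```text
time: 63.65
tool_pos: [0.6449, -0.1444, 0.2499]
tool_rot: [3.141, -0.0, 1.571]
contact_force: [1.4, 0.2, -0.1]
opening: 0.0573
grip_force: 0.0
```

```bash
python3 - <<'E'
from h import *
c,T=cam('wrist'); P=cloud(c,T); save('w9.png',c['image'])
s=disc(P,.64,-.145,.017,.04,.051,.06)
m=(P[...,2]>.017)&(P[...,2]<.05)&(np.hypot(P[...,0]-s[0],P[...,1]-s[1])<.018);q=P[m];A=np.c_[q[:,:2]-s,np.ones(len(q))];print('tilt',np.linalg.lstsq(A,q[:,2],rcond=None)[0])
disc(P,.6385,-.087,.0115,.0175,.051,.03)
disc(P,.677,-.223,.0115,.0175,.033,.02)
go(s[0],s[1]-.0005,.006)
E
```

```text
n 2022 enc 0.6361 -0.1281 d 54.6 fit [ 0.6365 -0.1286] z 0.0293
tilt [0.00644148 0.37449093 0.03051616]
n 1717 enc 0.6386 -0.0869 d 50.8 fit [ 0.6386 -0.087 ] z 0.0153
n 22 enc 0.6843 -0.2059 d 14.0 fit [ 0.6787 -0.2203] z 0.0154
shift [ 0.155 -0.086  2.44 ] turn [ 0. -0. -0.] | at [ 0.6449 -0.1446  0.25  ] [ 3.141 -0.     1.571] t 63.7
```

View pics/w9.png

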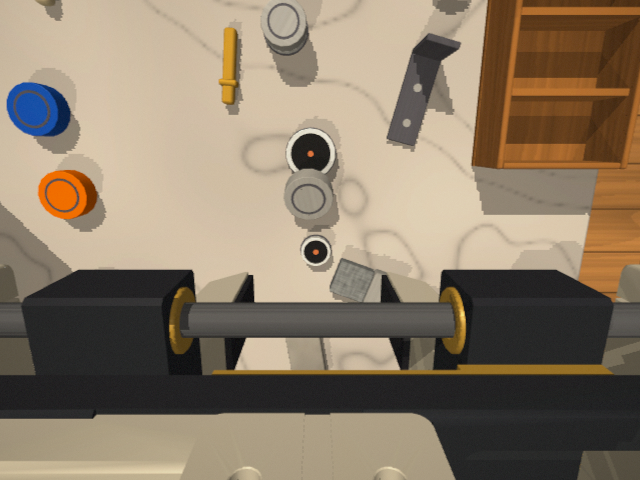

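The wrist view shows shell 51 (308,195) leaning about 20° on the edge of seat 51 (310,153). I'll grip it across x, lift it clear, tilt it level, lay it on the slab between the seats and re-grip it.

Request:
{"method": "move_arm", "body": {
  "motion": [
    [0.19,-0.084,0.5,0,0,0],
    [0.19,-0.084,1.0,0,0,0]
  ],
  "fingers": 0.5
}}

```text
time: 63.95
tool_pos: [0.6365, -0.125, 0.1495]
tool_rot: [3.14, 0.0, 1.571]
contact_force: [0.9, -0.0, 0.0]
opening: 0.0678
grip_force: 0.0
```

Request:
{"method": "move_arm", "body": {
  "motion": [
    [0,0,0.5,0,0,0],
    [0,0,0.9,0,0,0],
    [0,0,0.9,0,0,0],
    [0,0,0.9,0,0,0]
  ]
}}

```text
time: 64.45
tool_pos: [0.6377, -0.1267, 0.0616]
tool_rot: [3.139, 0.001, 1.57]
contact_force: [-0.4, -0.8, 1.2]
opening: 0.0686
grip_force: 0.0
```

Request:
{"method": "move_arm", "body": {
  "motion": [
    [0,0,0.2,0,0,0],
    [0,0,0.4,0,0,0],
    [0,0,0.48,0,0,0],
    [0,0,0.48,0,0,0],
    [0,0,0.48,0,0,0]
  ]
}}

```text
time: 65.08
tool_pos: [0.6374, -0.1268, 0.0132]
tool_rot: [3.139, 0.001, 1.57]
contact_force: [0.1, -0.4, -0.2]
opening: 0.0689
grip_force: 0.0
```

Request:
{"method": "move_arm", "body": {
  "motion": [
    [0,0,0,0,0,0],
    [0,0,0,0,0,0],
    [0,0,0,0,0,0],
    [0,0,0,0,0,0],
    [0,0,0,0,0,0]
  ],
  "fingers": -1,
  "newtons": 30
}}

```text
time: 65.7
tool_pos: [0.6367, -0.1266, 0.012]
tool_rot: [3.141, 0.0, 1.57]
contact_force: [0.3, -0.3, 2.1]
opening: 0.0504
grip_force: 30.0
```

Request:
{"method": "move_arm", "body": {
  "motion": [
    [-0.05,0,-0.1,0,0,0],
    [-0.15,0,-0.3,0,0,0],
    [-0.25,0,-0.5,0,0,0],
    [-0.25,0,-0.5,0,0,0],
    [-0.25,0,-0.5,0,0,0]
  ]
}}

```text
time: 66.32
tool_pos: [0.6359, -0.1512, 0.061]
tool_rot: [-3.14, -0.001, 1.569]
contact_force: [0.4, 0.0, -1.3]
opening: 0.0501
grip_force: 30.0
```

```bash
python3 - <<'E'
from h import *
o=robot.observe();print(o['opening'],o['grip_force'],o['tool_pos'])
c,T=cam('wrist'); P=cloud(c,T)
x,y=.6365,-.1506
m=(P[...,2]>.05)&(P[...,2]<.09)&(abs(P[...,0]-x)<.016)&(abs(P[...,1]-y-.005)<.03);q=P[m]
if len(q)>50:
    A=np.c_[q[:,:2]-[x,y],np.ones(len(q))];print('tilt',len(q),np.linalg.lstsq(A,q[:,2],rcond=None)[0])
E
```

```text
0.05009854651261729 29.99140352010727 [ 0.63589415 -0.15117871  0.06097756]
tilt 5272 [0.0036135 0.1463572 0.0775993]
```

Request:
{"method": "move_arm", "body": {
  "motion": [
    [0,0,0,0,-0.023,0],
    [0,0,0,0,-0.046,0],
    [0,0,0.2,0,-0.046,0],
    [0,0,0.4,0,-0.046,0],
    [0,0,0.48,0,-0.046,0],
    [0,0,0.51,0,-0.046,0],
    [0,0,0.51,0,-0.046,0],
    [0,0,0.51,0,-0.046,0]
  ]
}}

```text
time: 67.38
tool_pos: [0.6356, -0.1506, 0.0105]
tool_rot: [-3.14, 0.143, 1.57]
contact_force: [-2.2, 4.2, -2.1]
opening: 0.0503
grip_force: 30.0
```

Request:
{"method": "move_arm", "body": {
  "motion": [
    [0,0,0,0,0,0],
    [0,0,0,0,0,0],
    [0,0,0,0,0,0],
    [0,0,0,0,0,0],
    [0,0,0,0,0,0]
  ],
  "fingers": 0.5
}}

```text
time: 68.0
tool_pos: [0.6366, -0.1516, 0.0108]
tool_rot: [3.141, 0.145, 1.57]
contact_force: [0.4, 0.1, -0.2]
opening: 0.0688
grip_force: 0.0
```

Request:
{"method": "move_arm", "body": {
  "motion": [
    [0,0,-0.5,0,0.046,0],
    [0,0,-1,0,0.046,0],
    [0,0,-1,0,0.046,0],
    [0,0,-1,0,0.046,0],
    [0,0,-1,0,0.046,0]
  ]
}}

```text
time: 68.62
tool_pos: [0.6356, -0.1368, 0.108]
tool_rot: [-3.139, -0.001, 1.57]
contact_force: [-0.4, 0.4, 0.1]
opening: 0.0689
grip_force: 0.0
```

```bash
python3 - <<'E'
from h import *
c,T=cam('wrist'); P=cloud(c,T)
s=disc(P,.637,-.15,.015,.04,.051,.05)
m=(P[...,2]>.015)&(P[...,2]<.05)&(np.hypot(P[...,0]-s[0],P[...,1]-s[1])<.018);q=P[m];A=np.c_[q[:,:2]-s,np.ones(len(q))];print('tilt',np.linalg.lstsq(A,q[:,2],rcond=None)[0])
go(s[0],s[1]-.0005,.006)
E
```

```text
n 4154 enc 0.6391 -0.1544 d 63.1 fit [ 0.6365 -0.1496] z 0.0213
tilt [-0.00088178  0.00180137  0.02155119]
shift [-0.134  0.011  1.019] turn [-0.001 -0.     0.   ] | at [ 0.6357 -0.1368  0.108 ] [-3.139e+00 -1.000e-03  1.570e+00] t 68.67
```

Request:
{"method": "move_arm", "body": {
  "motion": [
    [-0.135,0.005,0.3,0,0,0],
    [-0.135,0.005,0.7,0,0,0],
    [-0.135,0.005,0.95,0,0,0],
    [-0.135,0.005,1,0,0,0],
    [-0.135,0.005,1,0,0,0],
    [-0.135,0.005,1,0,0,0]
  ]
}}

```text
time: 69.42
tool_pos: [0.6378, -0.1509, 0.011]
tool_rot: [3.139, 0.001, 1.57]
contact_force: [0.9, 0.7, -0.4]
opening: 0.0687
grip_force: 0.0
```

Request:
{"method": "move_arm", "body": {
  "motion": [
    [0,0,0.02,0,0,0],
    [0,0,0.02,0,0,0],
    [0,0,0.02,0,0,0],
    [0,0,0.02,0,0,0],
    [0,0,0.02,0,0,0]
  ],
  "fingers": -1,
  "newtons": 30
}}

```text
time: 70.05
tool_pos: [0.637, -0.1507, 0.0081]
tool_rot: [3.141, 0.0, 1.57]
contact_force: [-1.6, 0.3, 4.0]
opening: 0.0501
grip_force: 30.0
```

Request:
{"method": "move_arm", "body": {
  "motion": [
    [0,0,-0.2,0,0,0],
    [0,0,-0.5,0,0,0],
    [0.3,0.01,-0.7,0,0,0],
    [0.62,0.02,-0.7,0,0,0],
    [0.62,0.02,-0.7,0,0,0],
    [0.62,0.02,-0.7,0,0,0],
    [0.62,0.02,-0.7,0,0,0],
    [0.62,0.02,-0.7,0,0,0]
  ]
}}

```text
time: 71.05
tool_pos: [0.639, -0.0895, 0.0776]
tool_rot: [-3.141, -0.0, 1.569]
contact_force: [-0.7, 0.2, -0.4]
opening: 0.05
grip_force: 30.0
```

```bash
python3 - <<'E'
from h import *
o=robot.observe();print(o['opening'],o['grip_force']);go(.6384,-.0873,.0215)
E
```

```text
0.04998329435340306 29.999839067459106
shift [ 0.022 -0.006  0.561] turn [-0. -0.  0.] | at [ 0.639  -0.0895  0.0776] [-3.141 -0.     1.569] t 71.05
```

Request:
{"method": "move_arm", "body": {
  "motion": [
    [0.015,-0.006,0.2,0,0,0],
    [0.015,-0.006,0.4,0,0,0],
    [0.015,-0.006,0.5,0,0,0],
    [0.015,-0.006,0.55,0,0,0],
    [0.015,-0.006,0.55,0,0,0],
    [0.015,-0.006,0.55,0,0,0]
  ]
}}

```text
time: 71.8
tool_pos: [0.6389, -0.0873, 0.0234]
tool_rot: [3.14, 0.0, 1.57]
contact_force: [-0.4, 0.0, 0.2]
opening: 0.0503
grip_force: 30.0
```

Request:
{"method": "move_arm", "body": {
  "motion": [
    [0,0,0,0,0,0],
    [0,0,0,0,0,0],
    [0,0,0,0,0,0],
    [0,0,0,0,0,0]
  ],
  "fingers": 0.5
}}

```text
time: 72.3
tool_pos: [0.6385, -0.0871, 0.0227]
tool_rot: [3.141, -0.0, 1.57]
contact_force: [0.1, 0.6, -0.0]
opening: 0.0688
grip_force: 0.0
```

Request:
{"method": "move_arm", "body": {
  "motion": [
    [0,0,0.06,0,0,0],
    [0,0,0.13,0,0,0],
    [0,0,0.13,0,0,0],
    [0,0,0.13,0,0,0]
  ]
}}

```text
time: 72.8
tool_pos: [0.6384, -0.0871, 0.0095]
tool_rot: [-3.141, -0.0, 1.57]
contact_force: [-0.8, 0.2, 0.3]
opening: 0.0683
grip_force: 0.0
```

Request:
{"method": "move_arm", "body": {
  "motion": [
    [0,0,0,0,0,0],
    [0,0,0,0,0,0],
    [0,0,0,0,0,0],
    [0,0,0,0,0,0],
    [0,0,0,0,0,0]
  ],
  "fingers": -1,
  "newtons": 12
}}

```text
time: 73.42
tool_pos: [0.6381, -0.0871, 0.0098]
tool_rot: [-3.141, -0.0, 1.57]
contact_force: [-4.0, 0.7, 2.9]
opening: 0.0508
grip_force: 12.0
```

Request:
{"method": "move_arm", "body": {
  "motion": [
    [0,0,0,0,0,0],
    [0,0,0,0,0,0],
    [0,0,0,0,0,0],
    [0,0,0,0,0,0]
  ],
  "fingers": 0.5
}}

```text
time: 73.92
tool_pos: [0.6385, -0.0871, 0.0096]
tool_rot: [3.141, -0.0, 1.57]
contact_force: [-0.4, -0.5, -0.8]
opening: 0.0686
grip_force: 0.0
```

Request:
{"method": "move_arm", "body": {
  "motion": [
    [0,0,-0.3,0,0,0],
    [0,0,-0.8,0,0,0],
    [0,0,-1,0,0,0],
    [0,0,-1,0,0,0],
    [0,0,-1,0,0,0]
  ]
}}

```text
time: 74.55
tool_pos: [0.6377, -0.0869, 0.1083]
tool_rot: [-3.14, -0.001, 1.57]
contact_force: [-0.3, -0.3, 0.3]
opening: 0.0689
grip_force: 0.0
```

```bash
python3 - <<'E'
from h import *
c,T=cam('wrist'); P=cloud(c,T); disc(P,.639,-.087,.028,.05,.051);sides(P,.6385,-.087,.051,.0013)
go(.6384,-.0873,.109)
E
```

```text
n 4639 enc 0.6388 -0.0858 d 51.2 fit [ 0.6388 -0.0858] z 0.0353
side 0.003 184 [ 0.6387 -0.0865]
side 0.017 203 [ 0.6388 -0.0861]
shell-seat mm [0.1 0.4]
shift [-0.004  0.008 -0.01 ] turn [-0.001 -0.     0.   ] | at [ 0.6376 -0.0869  0.108 ] [-3.139e+00 -1.000e-03  1.570e+00] t 74.6
```

Now the y squeeze again, then a rise and a look at everything.

Request:
{"method": "move_arm", "body": {
  "motion": [
    [0,0,0,0,0,0.05],
    [0,0,0,0,0,0.1],
    [0,0,0,0,0,0.15],
    [0,0,0,0,0,0.2],
    [0,0,0,0,0,0.25],
    [0,0,0,0,0,0.3],
    [0,0,0,0,0,0.35],
    [0,0,0,0,0,0.4],
    [0,0,0,0,0,0.45],
    [0,0,0,0,0,0.5],
    [0,0,0,0,0,0.5],
    [0,0,0,0,0,0.5]
  ]
}}

```text
time: 76.1
tool_pos: [0.6381, -0.087, 0.1088]
tool_rot: [-3.141, 0.001, 0.002]
contact_force: [1.1, -0.6, -0.0]
opening: 0.0686
grip_force: 0.0
```

Request:
{"method": "move_arm", "body": {
  "motion": [
    [0,0,0.4,0,0,0],
    [0,0,0.8,0,0,0],
    [0,0,1,0,0,0],
    [0,0,1,0,0,0],
    [0,0,1,0,0,0],
    [0,0,1,0,0,0]
  ]
}}

```text
time: 76.85
tool_pos: [0.6393, -0.0874, 0.0111]
tool_rot: [3.141, -0.002, -0.001]
contact_force: [-0.1, 0.3, 0.5]
opening: 0.0689
grip_force: 0.0
```

Request:
{"method": "move_arm", "body": {
  "motion": [
    [0,0,0,0,0,0],
    [0,0,0,0,0,0],
    [0,0,0,0,0,0],
    [0,0,0,0,0,0],
    [0,0,0,0,0,0]
  ],
  "fingers": -1,
  "newtons": 12
}}

```text
time: 77.47
tool_pos: [0.6386, -0.0873, 0.0101]
tool_rot: [3.141, -0.001, -0.001]
contact_force: [-1.6, -0.1, 5.5]
opening: 0.0509
grip_force: 12.0
```

Request:
{"method": "move_arm", "body": {
  "motion": [
    [0,0,0,0,0,0],
    [0,0,0,0,0,0],
    [0,0,0,0,0,0],
    [0,0,0,0,0,0]
  ],
  "fingers": 0.5
}}

```text
time: 77.97
tool_pos: [0.6384, -0.0871, 0.0095]
tool_rot: [-3.141, 0.0, -0.001]
contact_force: [-0.7, -0.3, 0.4]
opening: 0.0686
grip_force: 0.0
```

Request:
{"method": "move_arm", "body": {
  "motion": [
    [0,0,-0.3,0,0,0],
    [0,0,-0.8,0,0,0],
    [0,0,-1,0,0,0],
    [0,0,-1,0,0,0],
    [0,0,-1,0,0,0]
  ]
}}

```text
time: 78.6
tool_pos: [0.6376, -0.0869, 0.1083]
tool_rot: [-3.141, 0.002, -0.001]
contact_force: [-0.2, -0.3, 0.6]
opening: 0.0685
grip_force: 0.0
```

Request:
{"method": "move_arm", "body": {
  "motion": [
    [0,0,-0.5,0,0,-0.05],
    [0,0,-1,0,0,-0.1],
    [0,0,-1,0,0,-0.15],
    [0,0,-1,0,0,-0.2],
    [0,0,-1,0,0,-0.25],
    [0,0,-1,0,0,-0.3],
    [0,0,-1,0,0,-0.35],
    [0,0,-1,0,0,-0.4],
    [0,0,-1,0,0,-0.45],
    [0,0,-1,0,0,-0.5],
    [0,0,-1,0,0,-0.5],
    [0,0,-1,0,0,-0.5]
  ]
}}

```text
time: 80.1
tool_pos: [0.6382, -0.0871, 0.2086]
tool_rot: [-3.14, -0.0, 1.567]
contact_force: [-0.4, -0.6, 1.3]
opening: 0.0691
grip_force: 0.0
```

```bash
python3 - <<'E'
from h import *
c,T=cam('wrist'); P=cloud(c,T); disc(P,.639,-.087,.028,.05,.051);sides(P,.6385,-.087,.051,.0013)
c,T=cam('scene'); P=cloud(c,T)
for x,y,D in[(.638,-.087,.051),(.6145,.03,.042),(.65,.154,.06)]:
    try: disc(P,x,y,.028,.045,D)
    except Exception: print('hidden',x,y)
go(.4377,.3644,.25)
E
```

```text
n 2394 enc 0.6385 -0.0869 d 51.3 fit [ 0.6386 -0.0868] z 0.0353
side 0.003 121 [ 0.6386 -0.0867]
side 0.017 80 [ 0.6387 -0.0872]
shell-seat mm [ 0.1 -0.5]
n 612 enc 0.6382 -0.0869 d 52.4 fit [ 0.6379 -0.0869] z 0.0334
hidden 0.6145 0.03
n 656 enc 0.6503 0.1540 d 62.7 fit [0.6499 0.1535] z 0.0333
shift [ 4.509 -2.02  -0.406] turn [-0. -0.  0.] | at [ 0.6383 -0.0871  0.2092] [-3.141 -0.     1.568] t 80.2
```

Request:
{"method": "move_arm", "body": {
  "motion": [
    [0.45,-0.2,-0.2,0,0,0],
    [0.9,-0.4,-0.4,0,0,0]
  ],
  "fingers": 1
}}

```text
time: 80.45
tool_pos: [0.5979, 0.0035, 0.2496]
tool_rot: [-3.141, -0.0, 1.567]
contact_force: [1.1, 0.5, 0.0]
opening: 0.0843
grip_force: 0.0
```

Request:
{"method": "move_arm", "body": {
  "motion": [
    [0.45,-0.2,0,0,0,0],
    [0.9,-0.4,0,0,0,0]
  ]
}}

```text
time: 80.7
tool_pos: [0.5579, 0.0943, 0.25]
tool_rot: [3.141, -0.0, 1.568]
contact_force: [0.8, 0.2, -0.3]
opening: 0.0914
grip_force: 0.0
```

Request:
{"method": "move_arm", "body": {
  "motion": [
    [0.45,-0.2,0,0,0,0],
    [0.9,-0.4,0,0,0,0]
  ]
}}

```text
time: 80.95
tool_pos: [0.518, 0.1843, 0.2498]
tool_rot: [3.141, -0.0, 1.568]
contact_force: [0.7, 0.2, 0.4]
opening: 0.0917
grip_force: 0.0
```

Request:
{"method": "move_arm", "body": {
  "motion": [
    [0.45,-0.2,0,0,0,0],
    [0.9,-0.4,0,0,0,0]
  ]
}}

```text
time: 81.2
tool_pos: [0.4781, 0.2744, 0.2498]
tool_rot: [3.141, -0.0, 1.568]
contact_force: [0.3, 0.6, 0.6]
opening: 0.0918
grip_force: 0.0
```

Request:
{"method": "move_arm", "body": {
  "motion": [
    [0.45,-0.2,0,0,0,0],
    [0.92,-0.42,0,0,0,0],
    [0.92,-0.42,0,0,0,0],
    [0.92,-0.42,0,0,0,0],
    [0.92,-0.42,0,0,0,0],
    [0.92,-0.42,0,0,0,0],
    [0.92,-0.42,0,0,0,0]
  ]
}}

```text
time: 82.08
tool_pos: [0.4374, 0.3645, 0.2497]
tool_rot: [3.141, -0.0, 1.568]
contact_force: [0.1, 0.4, -0.8]
opening: 0.0922
grip_force: 0.0
```

```bash
python3 - <<'E'
from h import *
c,T=cam('top'); P=cloud(c,T); save('t3.png',c['image'])
for x,y,D in[(.638,-.09,.051),(.6145,.0275,.042),(.65,.151,.06)]:
    try: disc(P,x,y,.028,.045,D); sides(P,x,y,D)
    except Exception: print('hidden',x,y)
sleeve('o3.png'); go(.4377,.3648,.0455)
print(robot.observe()['qpos'])
E
```

```text
n 491 enc 0.6381 -0.0900 d 51.6 fit [ 0.6381 -0.0895] z 0.0333
side 0.003 48 [ 0.6385 -0.09  ]
side 0.017 68 [ 0.6391 -0.0901]
shell-seat mm [ 0.6 -0.1]
n 332 enc 0.6148 0.0273 d 42.7 fit [0.6148 0.0269] z 0.0332
side 0.003 45 [0.615  0.0268]
side 0.017 52 [0.6159 0.0266]
shell-seat mm [ 1.  -0.2]
n 659 enc 0.6504 0.1508 d 61.3 fit [0.6502 0.1514] z 0.0329
side 0.003 52 [0.6505 0.1513]
side 0.017 102 [0.6508 0.1517]
shell-seat mm [0.3 0.5]
line px 1076 dir (row,col) [49.66914498 -9.75743494] value -0.03864980338289744
shift [1.000e-03 5.000e-03 2.042e+00] turn [ 0. -0. -0.] | at [0.4372 0.3647 0.2497] [ 3.141 -0.     1.569] t 82.17
[5.60666560e-01 4.08168603e-01 1.35905463e+00 7.18894889e-06
 1.37424099e+00 5.62541904e-01]
```

View pics/t3.png

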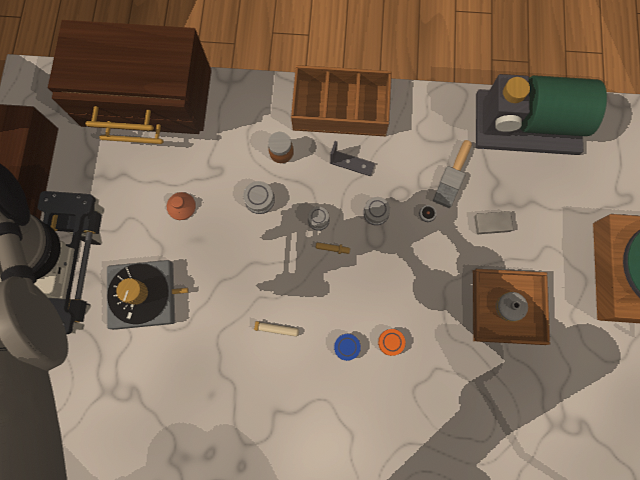

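The top view shows shells on seats 60 (259,196), 42 (319,216) and 51 (376,211). The soundbox is in the tray (513,307) and the sleeve is still at 0. Now turning the sleeve to 5, which is 2.0 rad clockwise.

Request:
{"method": "move_arm", "body": {
  "motion": [
    [0.0,0,0.5,0,0,0],
    [0.0,0,1.0,0,0,0],
    [0.0,0,1.0,0,0,0]
  ]
}}

```text
time: 82.55
tool_pos: [0.4349, 0.3637, 0.1465]
tool_rot: [-3.135, 0.004, 1.569]
contact_force: [-0.6, -1.2, -0.2]
opening: 0.0918
grip_force: 0.0
```

Request:
{"method": "move_arm", "body": {
  "motion": [
    [0,0,0.4,0,0,0],
    [0,0,0.8,0,0,0],
    [0,0,1.0,0,0,0],
    [0,0,1.0,0,0,0],
    [0,0,1.0,0,0,0],
    [0,0,1.0,0,0,0]
  ]
}}

```text
time: 83.3
tool_pos: [0.438, 0.3657, 0.0515]
tool_rot: [3.139, -0.002, 1.57]
contact_force: [-0.5, 0.4, 0.3]
opening: 0.0917
grip_force: 0.0
```

Request:
{"method": "move_arm", "body": {
  "motion": [
    [0,0,0.04,0,0,0],
    [0,0,0.04,0,0,0],
    [0,0,0.04,0,0,0],
    [0,0,0.04,0,0,0],
    [0,0,0.04,0,0,0],
    [0,0,0.04,0,0,0]
  ],
  "fingers": -1,
  "newtons": 40
}}

```text
time: 84.05
tool_pos: [0.4355, 0.365, 0.0456]
tool_rot: [-3.139, 0.001, 1.57]
contact_force: [-5.1, -0.1, 3.1]
opening: 0.0434
grip_force: 40.0
```

Request:
{"method": "move_arm", "body": {
  "motion": [
    [0,0,0,0,0,0.04],
    [0,0,0,0,0,0.08],
    [0,0,0,0,0,0.12],
    [0,0,0,0,0,0.16],
    [0,0,0,0,0,0.2],
    [0,0,0,0,0,0.24],
    [0,0,0,0,0,0.28],
    [0,0,0,0,0,0.32],
    [0,0,0,0,0,0.32]
  ]
}}

```text
time: 85.18
tool_pos: [0.4354, 0.3657, 0.0457]
tool_rot: [-3.14, 0.002, 0.564]
contact_force: [-5.2, 4.4, 1.9]
opening: 0.0431
grip_force: 40.0
```

Request:
{"method": "move_arm", "body": {
  "motion": [
    [0,0,0,0,0,0.04],
    [0,0,0,0,0,0.08],
    [0,0,0,0,0,0.12],
    [0,0,0,0,0,0.16],
    [0,0,0,0,0,0.2],
    [0,0,0,0,0,0.24],
    [0,0,0,0,0,0.28],
    [0,0,0,0,0,0.317],
    [0,0,0,0,0,0.317],
    [0,0,0,0,0,0.317]
  ]
}}

```text
time: 86.42
tool_pos: [0.4376, 0.3649, 0.046]
tool_rot: [-3.141, -0.001, -0.429]
contact_force: [2.4, -3.6, 2.8]
opening: 0.0431
grip_force: 40.0
```

Request:
{"method": "move_arm", "body": {
  "motion": [
    [0,0,0,0,0,0],
    [0,0,0,0,0,0],
    [0,0,0,0,0,0],
    [0,0,0,0,0,0],
    [0,0,0,0,0,0]
  ],
  "fingers": 1
}}

```text
time: 87.05
tool_pos: [0.4369, 0.3651, 0.0456]
tool_rot: [-3.142, 0.0, -0.431]
contact_force: [-0.1, -0.3, -0.4]
opening: 0.0886
grip_force: 0.0
```

Request:
{"method": "move_arm", "body": {
  "motion": [
    [0,0,-0.4,0,0,0],
    [0,0,-1.0,0,0,0],
    [0,0,-1.0,0,0,0]
  ]
}}

```text
time: 87.42
tool_pos: [0.4394, 0.3667, 0.1507]
tool_rot: [-3.133, -0.006, -0.431]
contact_force: [0.9, -0.3, 0.3]
opening: 0.0915
grip_force: 0.0
```

Request:
{"method": "move_arm", "body": {
  "motion": [
    [0,0,-0.6,0,0,-0.05],
    [0,0,-1.0,0,0,-0.1],
    [0,0,-1.0,0,0,-0.15],
    [0,0,-1.0,0,0,-0.2],
    [0,0,-1.0,0,0,-0.25],
    [0,0,-1.0,0,0,-0.3],
    [0,0,-1.0,0,0,-0.35],
    [0,0,-1.0,0,0,-0.4],
    [0,0,-1.0,0,0,-0.45],
    [0,0,-1.0,0,0,-0.5],
    [0,0,-1.0,0,0,-0.55],
    [0,0,-1.0,0,0,-0.6]
  ]
}}

```text
time: 88.92
tool_pos: [0.4367, 0.3649, 0.2447]
tool_rot: [-3.14, 0.001, 1.459]
contact_force: [-0.1, 0.1, -0.0]
opening: 0.0918
grip_force: 0.0
```

Request:
{"method": "move_arm", "body": {
  "motion": [
    [0,0,0,0,0,-0.037],
    [0,0,0,0,0,-0.037],
    [0,0,0,0,0,-0.037],
    [0,0,0,0,0,-0.037]
  ]
}}

```text
time: 89.42
tool_pos: [0.4369, 0.365, 0.2455]
tool_rot: [-3.141, 0.0, 1.568]
contact_force: [-0.0, -0.3, 0.1]
opening: 0.0918
grip_force: 0.0
```

```bash
python3 - <<'E'
from h import *
sleeve('o4.png')
c,T=cam('top'); P=cloud(c,T)
for x,y,D in[(.638,-.09,.051),(.6145,.0275,.042),(.65,.151,.06)]: disc(P,x,y,.028,.045,D)
disc(P,.463,-.361,.026,.045,.056)
E
```

```text
line px 1075 dir (row,col) [-11.89674419 -49.33116279] value 3.9947035345680124
n 493 enc 0.6382 -0.0899 d 51.7 fit [ 0.638  -0.0898] z 0.0333
n 340 enc 0.6147 0.0265 d 43.2 fit [0.6147 0.0265] z 0.0333
n 664 enc 0.6503 0.1510 d 60.9 fit [0.6502 0.151 ] z 0.0328
n 627 enc 0.4637 -0.3604 d 56.9 fit [ 0.4632 -0.3602] z 0.0303
```

View pics/o4.png

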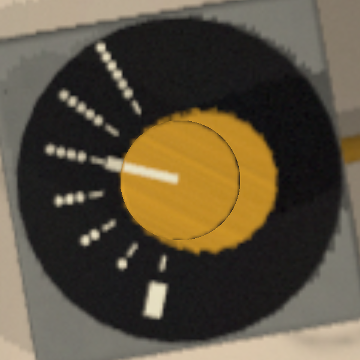

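The sleeve line points at 4 (50,150): the grip slipped by one click. One more click clockwise.

Request:
{"method": "move_arm", "body": {
  "motion": [
    [0,0,0.5,0,0,0],
    [0,0,1.0,0,0,0],
    [0,0,1.0,0,0,0]
  ]
}}

```text
time: 89.9
tool_pos: [0.4349, 0.3637, 0.1425]
tool_rot: [-3.135, 0.004, 1.569]
contact_force: [-0.6, -0.5, -0.1]
opening: 0.0915
grip_force: 0.0
```

Request:
{"method": "move_arm", "body": {
  "motion": [
    [0,0,0.4,0,0,0],
    [0,0,0.8,0,0,0],
    [0,0,1.0,0,0,0],
    [0,0,1.0,0,0,0],
    [0,0,1.0,0,0,0],
    [0,0,1.0,0,0,0]
  ]
}}

```text
time: 90.65
tool_pos: [0.4379, 0.3657, 0.0475]
tool_rot: [3.139, -0.002, 1.57]
contact_force: [0.1, 0.0, 0.1]
opening: 0.0916
grip_force: 0.0
```

Request:
{"method": "move_arm", "body": {
  "motion": [
    [0,0,0,0,0,0],
    [0,0,0,0,0,0],
    [0,0,0,0,0,0],
    [0,0,0,0,0,0],
    [0,0,0,0,0,0],
    [0,0,0,0,0,0]
  ],
  "fingers": -1,
  "newtons": 40
}}

```text
time: 91.4
tool_pos: [0.4355, 0.365, 0.0455]
tool_rot: [-3.139, 0.001, 1.57]
contact_force: [-5.3, 1.3, 3.4]
opening: 0.0435
grip_force: 40.0
```

Request:
{"method": "move_arm", "body": {
  "motion": [
    [0,0,0,0,0,0.03],
    [0,0,0,0,0,0.06],
    [0,0,0,0,0,0.09],
    [0,0,0,0,0,0.12],
    [0,0,0,0,0,0.13],
    [0,0,0,0,0,0.13],
    [0,0,0,0,0,0.13]
  ]
}}

```text
time: 92.28
tool_pos: [0.4354, 0.3653, 0.0456]
tool_rot: [-3.139, 0.001, 1.16]
contact_force: [-5.0, 2.7, 2.4]
opening: 0.0435
grip_force: 40.0
```

Request:
{"method": "move_arm", "body": {
  "motion": [
    [0,0,0,0,0,0],
    [0,0,0,0,0,0],
    [0,0,0,0,0,0],
    [0,0,0,0,0,0],
    [0,0,0,0,0,0]
  ],
  "fingers": 1
}}

```text
time: 92.9
tool_pos: [0.437, 0.365, 0.0457]
tool_rot: [3.142, -0.0, 1.161]
contact_force: [0.1, -0.8, -0.5]
opening: 0.0881
grip_force: 0.0
```

Request:
{"method": "move_arm", "body": {
  "motion": [
    [0,0,-0.4,0,0,0],
    [0,0,-1.0,0,0,0],
    [0,0,-1.0,0,0,0]
  ]
}}

```text
time: 93.28
tool_pos: [0.4394, 0.3667, 0.1507]
tool_rot: [3.136, -0.009, 1.161]
contact_force: [0.7, 0.7, -0.9]
opening: 0.0918
grip_force: 0.0
```

Request:
{"method": "move_arm", "body": {
  "motion": [
    [0,0,-0.6,0,0,-0.05],
    [0,0,-1.0,0,0,-0.1],
    [0,0,-1.0,0,0,-0.13],
    [0,0,-1.0,0,0,-0.13],
    [0,0,-1.0,0,0,-0.13],
    [0,0,-1.0,0,0,-0.13]
  ]
}}

```text
time: 94.02
tool_pos: [0.4367, 0.3649, 0.2448]
tool_rot: [-3.14, 0.001, 1.569]
contact_force: [-0.3, -0.2, 0.2]
opening: 0.0921
grip_force: 0.0
```

```bash
python3 - <<'E'
from h import *
sleeve('o5.png')
c,T=cam('top'); P=cloud(c,T)
for x,y,D in[(.638,-.09,.051),(.6145,.0275,.042),(.65,.151,.06)]: disc(P,x,y,.028,.045,D); sides(P,x,y,D)
E
```

```text
line px 1074 dir (row,col) [-30.27932961 -41.20670391] value 4.987304838086513
n 490 enc 0.6381 -0.0903 d 52.0 fit [ 0.6383 -0.0898] z 0.0333
side 0.003 50 [ 0.6388 -0.09  ]
side 0.017 63 [ 0.6391 -0.0899]
shell-seat mm [0.3 0.1]
n 336 enc 0.6143 0.0271 d 41.9 fit [0.6143 0.0271] z 0.0330
side 0.003 36 [0.6146 0.0268]
side 0.017 56 [0.6155 0.0265]
shell-seat mm [ 0.9 -0.3]
n 662 enc 0.6504 0.1509 d 60.7 fit [0.65   0.1515] z 0.0329
side 0.003 50 [0.6504 0.1513]
side 0.017 97 [0.6509 0.1515]
shell-seat mm [0.5 0.2]
```

The sleeve is at 5, all three shells are flush and the arm is clear.

```bash
python3 -c "
from cell import robot
print(robot.hand_in())"
```

```text
the job is handed in; nothing more can be done
None
```

I handed the job in: the sleeve was set to 0 first, the soundbox is in the tray, the three loose shells (60, 51 and 42; no 33 was there) lie flush to about 1 mm on their own seats, and the sleeve is at 5. Shell 51 was knocked off its seat once and I put it back; the sleeve first stopped at 4 and needed a second grip.

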